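Close the gauge-bonding jig and load it for curing

ROBOT

A 6-joint arm with a two-finger parallel gripper is mounted at the origin on a cart in front of the work surface, level with it; the furniture and walls round the work are solid. World frame = base frame: x ahead of the robot, y to its left, z up, the work surface at z = 0. Lengths are in m, angles in degrees, forces in N, time in s.
With the tool pointing down it reaches from about 0.275 to 0.825 m from the base axis. Payload 4.9 kg.
Tool frame: the origin (TCP) lies midway between the tips of the shut fingers; the grasp point (between the pads) lies ctrl.pinch_z behind it (ctrl.pinch_z is the distance from the TCP to the grasp point, in m); z points along the fingers, y is the direction in which the jaws open and shut (so a half turn about z gives the same grasp; the last joint's range is limited). The gripper opens to 85 mm and grips with 20 to 120 N. Pads are 22 mm wide; open, the fingers measure 114 mm over their backs; the gripper's body (76 mm by 85 mm) begins 54 mm behind the grasp point. The pads swing forward as they close: fully open they stand 13 mm farther back than shut.
Start: joints at [67.941, 18.69, -11.035, 60.275, 0, 82.311], TCP at [0.136, 0.533, 0.231] pointing down, gripper open.
Joint ranges: [-152.03, 152.03], [-55.5, 102.48], [-74.3, 77.21], [-110.64, 120.58], [-84.22, 78.4], [-180, 180]. Speed limits (degrees/s): [147.25, 147.25, 180, 180, 180, 180].

INTERFACE

Orientations are given as [roll, pitch, yaw] about the fixed x, y, z axes, in that order (R = Rz(yaw) Ry(pitch) Rx(roll)).
In Python, from cell import readout, viewer, ctrl gives the robot as it stands.
- The arm moves only by the tool step_arm, never from a script. Its argument "commands" is a list of rows, each an object with "angular": the turn, a rotation vector about the tool's x, y, z in rad, a list of three; "dp": the shift along the tool's x, y, z in mm, a list of three; "grip": the opening, from 0 (shut) to 1 (fully open). In form: [{"angular": [wx, wy, wz], "dp": [dx, dy, dz], "grip": grip}, ...]. A call has 1 to 10 rows; each row shifts and turns the commanded pose from where the row before left it, along the tool's axes as they then stand; what a row does not reach is not made up. A row lasts 1/12 s, in which the tool goes at most 41.7 mm and 7.16 degrees, less where a joint would pass 70% of its speed; a pose out of reach is approached as far as the arm can. A call is refused whole if a number of a shift passes 41.7 or a number of a turn 0.125, either way. A call with a gripper value outside its range is refused whole. The fingers move at their own pace and stop on an object; "grip_force" is the grip in N (left out, the last holds). Time passes only in rows, so rows that do not move let the fingers close. It gives the time, the measured TCP pose, the force and the opening at its end, in the units of the state.
- readout.state(): the state, without advancing time (a new reading comes with each control period).
- viewer.capture(name): name is "scene" or "top" or "wrist"; returns a dict with "frame" (400x640x3 uint8, red, green, blue), "intrinsics" (3x3 intrinsics, pixels), "rvec" (rotation vector, rad) and "tvec" (3), from world to camera coordinates, as OpenCV has them. Camera axes: x right, y down, z forward; pixel columns grow to the right and rows downward; lengths in m; the calibration is good to about 2 mm. A picture is of the moment at which its call begins. There is no depth.
- ctrl.sign_off(): hands the job in, once; it reports no verdict.
The state is a dict: "time_s": time; "joint_positions": joint angles; "joint_velocities": joint speeds; "joint_torque": joint torques, N m; "tcp_pos": TCP position; "tcp_rot": TCP orientation; "force": force on the tool from outside, world axes, zero at the start; "ft_torque": the same for the moment, N m; "opening": finger opening in m.
Only numpy, scipy, OpenCV 4.12 (cv2) and the standard library are available. Lean on these libraries where they do the work, as an engineer would, in place of code of your own. Each camera call takes 0.05 s, during which the arm holds its last target.

TASK

A strain gauge has just been glued to the flat coupon that lies in the jig. Pick up the aluminium pressure plate, lower it level over the jig's two dowel pins, without forcing or dropping it, until it is fully home on the coupon, and let go; then set the larger of the two brass weights gently upright on the middle of the plate's raised block and leave it standing there. Leave the coupon lying in its groove and do not disturb the small weight, the glue bottle, the caliper or the pen.

Things in the scene. Friction and masses are not known exactly. Their poses are not given: they have to be found in the camera images.
- jig: Bonding jig, fixed to the desk: near-black block 124 x 194 x 22 mm (x, y, height), origin at the centre of its underside, z up. On top, two steel lands (44 x 122 mm, 2.5 mm high) leave a 22 mm groove along y for the coupon, whose top stands 1.5 mm above the lands. Two upright dowel pins stand on one diagonal. It looks the same after half a turn.
- pin_a (a point): Tip of the steel dowel pin at the jig's x, y = (-36, -42) mm, 50.5 mm above the jig's underside, 28.5 mm above the block's top; 12 mm diameter, its nose tapered over the top 9 mm to 6 mm. Axes as the jig's.
- pin_b (a point): Tip of the second, equal dowel pin, at the jig's x, y = (+36, +42) mm. Axes as the jig's.
- jig_home (a point): The point on the jig's middle axis, 51 mm above its underside, where cover_grip is when the plate is fully home (the plate's underside is then 26 mm above the jig's underside and rests on the coupon). Axes as the jig's.
- cover_grip (a point): Pressure plate's grip point: centre of its raised block, 25 mm above the underside. Loose aluminium plate, 0.4 to 0.65 kg, 100 x 122 x 12 mm (its x, y, z), flat on the desk, right way up. The block, 44 (x) x 60 (y) mm, rises 26 mm above the plate: grasp it across its 44 mm (fingers closing along x), fingertips above the plate's upper face, which is 13 mm below this point.
- hole_a (a point): The plate's through hole at its x, y = (-36, -42) mm, 13.5 mm diameter, point on the underside; axes as the plate's. The plate fits the pins either way round: hole_a on pin_a and hole_b on pin_b, or half a turn.
- hole_b (a point): The plate's equal second hole, at its x, y = (+36, +42) mm, point on the underside; axes as the plate's.
- cover_top (a point): Centre of the block's flat top, where the weight goes (black round pad, 40 mm diameter), 38 mm above the plate's underside; axes as the plate's.
- big_weight_centre (a point): Centre, half-way up, of the larger brass weight: 38 mm diameter, 60 mm tall, 0.4 to 0.6 kg, loose, upright on the desk; grasp its straight cylindrical body (about the lower 35 mm): above that it tapers to the knob. z up along the weight.
- small_weight_centre (a point): Centre, half-way up, of the smaller brass weight, 30 mm diameter, 47 mm tall: not to be used.
- coupon_centre (a point): Centre of the flat metal coupon lying in the jig's groove, 20 x 165 x 4 mm, its length along its y axis; loose. The small amber patch on its middle is the glued gauge (no thickness to speak of).
- glue_centre (a point): Centre of the glue bottle with the red cap, about 40 mm wide, 106 mm tall, standing on the desk: leave it.
- measuring_caliper: Digital caliper, 235 mm long along its y, lying on the desk near its front edge: leave it.
- pen: Marker pen, 135 mm long along its y, lying on the desk in front of the jig: leave it.
Things that resemble listed ones, but are neither listed nor needed, are in the scene too. Leave any purple or red look-alike of the part that bears big_weight_centre alone.

How it is judged:
By the outcome, as a careful person would: the job done as asked, in the order asked, and still so for the second after the job is handed in, with the robot touching nothing.
It also fails if it takes over 54 s, if anything falls off the work surface, if the arm or the gripper's body presses on something with over 40 N, if the wrist force passes 120 N, or if a joint passes its speed limit or range.

## Working session

There is one attempt and no reset: what is moved stays moved. The work goes in short steps, Python scripts to look and compute and a tool call to move; the robot and the scene stay as the last step left them, time stands still between calls to the robot, and variables do not carry over. Pictures are saved under pics/ and viewed, and the job is handed in when it is done.

Besides the shell and the picture viewer there is one more tool, called after "Emit:" as name(argument=value, ...), one argument or row to a line, values as JSON. step_arm: Moves the arm, as the interface text tells. Its arguments: {"type":"object","properties":{"commands":{"type":"array"},"grip_force":{"type":"number"}},"required":["commands"]}

```bash
ls; mkdir -p pics; cat > h.py <<'E'
import numpy as np, cv2
from cell import readout, viewer, ctrl
def cap(n, save=None):
    c=viewer.capture(n)
    c['K']=np.array(c['intrinsics'],float); c['R']=cv2.Rodrigues(np.array(c['rvec'],float))[0]; c['t']=np.array(c['tvec'],float).ravel()
    if save:
        cv2.imwrite(f'pics/{save}.png', c['frame'][:,:,::-1]); np.savez(f'pics/{save}.npz',frame=c['frame'],K=c['K'],R=c['R'],t=c['t'])
    return c
def load(s): 
    d=np.load(f'pics/{s}.npz'); return {k:d[k] for k in d}
def ray(c,uv,z):
    uv=np.atleast_2d(uv).astype(float); p=np.c_[uv,np.ones(len(uv))]@np.linalg.inv(c['K']).T
    d=p@c['R']; o=-c['R'].T@c['t']
    s=(z-o[2])/d[:,2]; return o+d*s[:,None]
def proj(c,P):
    P=np.atleast_2d(P)@c['R'].T+c['t']; q=P@c['K'].T; return q[:,:2]/q[:,2:]
def crop(c,x0,y0,x1,y1,k,name):
    im=c['frame'][y0:y1,x0:x1,::-1]; cv2.imwrite(f'pics/{name}.png',cv2.resize(im,None,fx=k,fy=k,interpolation=cv2.INTER_CUBIC))
E
python3 - <<'E'
from h import *
for n in ['scene','top','wrist']:
    c=cap(n,n+'0'); print(n,(-c['R'].T@c['t']).round(3),c['K'][0,0])
print(readout.state(), ctrl.pinch_z)
E
```

```text
pics
scene [-0.104 -0.705  0.823] 388.0552508801277
top [ 0.336 -0.091  0.991] 428.49890002643133
wrist [0.065 0.551 0.374] 330.08804165332174
{'time_s': 0.15, 'joint_positions': array([ 6.79405685e+01,  1.87216539e+01, -1.10777986e+01,  6.02753180e+01,
        1.81255709e-03,  8.23123377e+01]), 'joint_velocities': array([-0.03394718, -0.13254294,  0.07329865,  0.01538782, -0.03773697,
       -0.12169379]), 'joint_torque': array([ 1.43080222e-03, -4.43700528e+01,  2.62667388e+01,  1.04339424e-02,
       -1.35113141e-04, -4.59822580e-07]), 'tcp_pos': array([0.13631833, 0.53239   , 0.23069598]), 'tcp_rot': array([-1.79926144e+02, -1.17985054e-02,  1.65628222e+02]), 'force': array([-0.52797964,  0.40053578,  0.35689663]), 'ft_torque': array([-0.01590996,  0.03477844,  0.00133105]), 'opening': 0.08551848281807611} 0.0187
```

View pics/scene0.png

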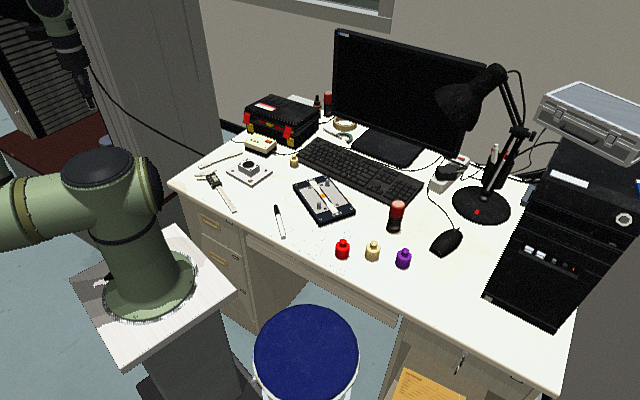

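View pics/top0.png

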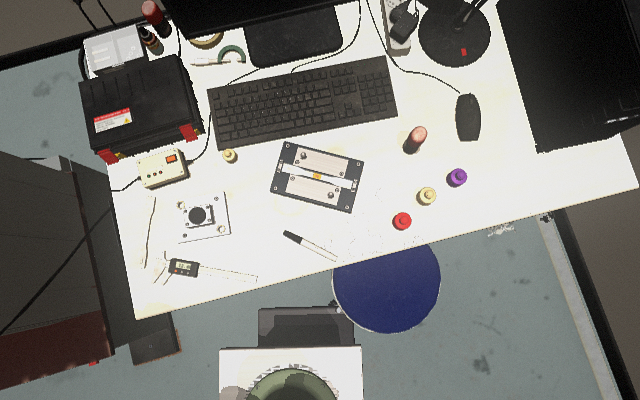

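View pics/wrist0.png

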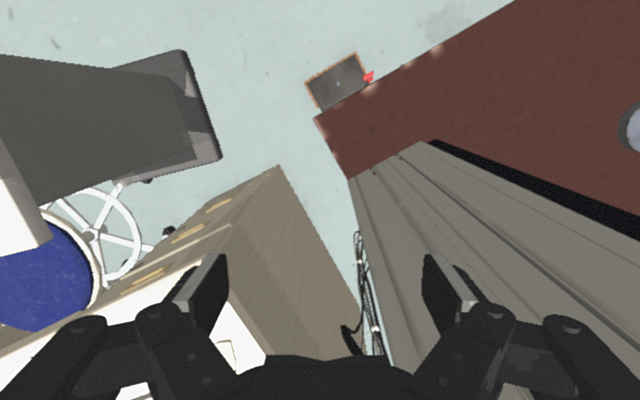

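```bash
python3 - <<'E'
from h import *
t=load('top0')
crop(t,150,130,250,250,5,'c_cover'); crop(t,255,130,375,220,6,'c_jig'); crop(t,370,120,480,240,5,'c_w')
crop(load('scene0'),210,130,310,220,6,'c_s')
for n,uv,z in [('cover',(198,215),.038),('jig',(317,176),.026),('brass',(427,196),.05),('small',(229,155),.04),('red',(402,221),.05),('purple',(457,177),.05),('glue',(415,140),.08)]:
    print(n,ray(t,uv,z).round(3))
E
```

```text
cover [[0.448 0.196 0.038]]
jig [[ 0.532 -0.074  0.026]]
brass [[ 0.474 -0.317  0.05 ]]
small [[0.584 0.126 0.04 ]]
red [[ 0.42  -0.258  0.05 ]]
purple [[ 0.515 -0.386  0.05 ]]
glue [[ 0.594 -0.291  0.08 ]]
```

View pics/c_cover.png

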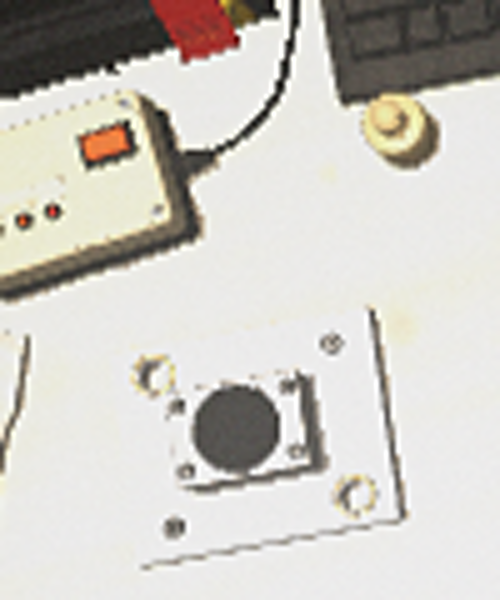

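View pics/c_jig.png

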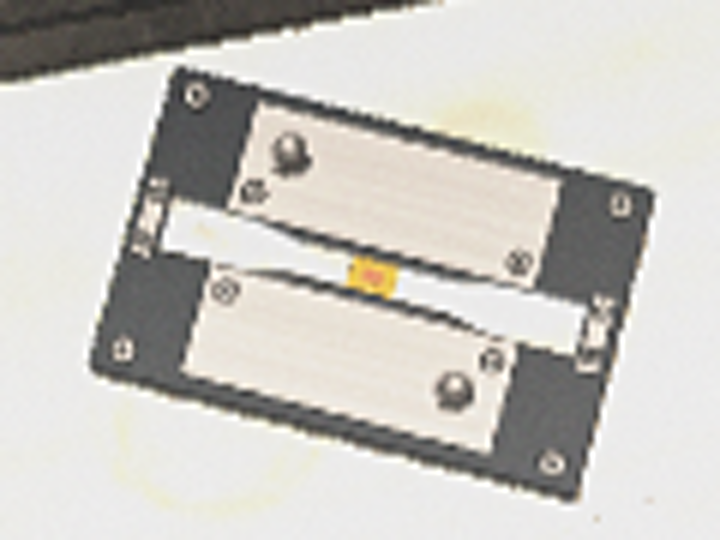

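View pics/c_w.png

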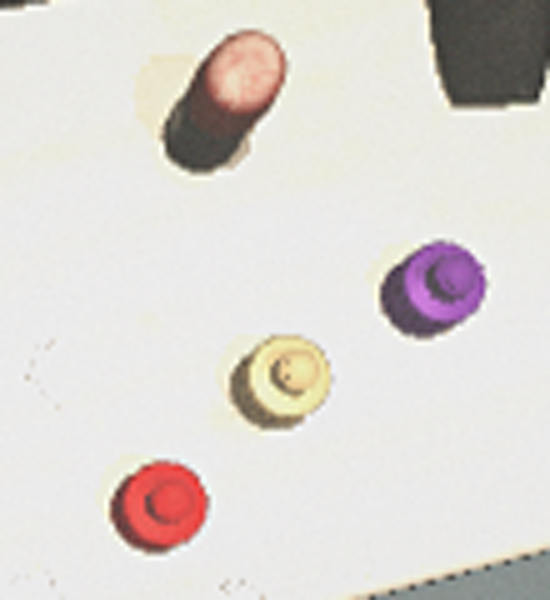

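View pics/c_s.png

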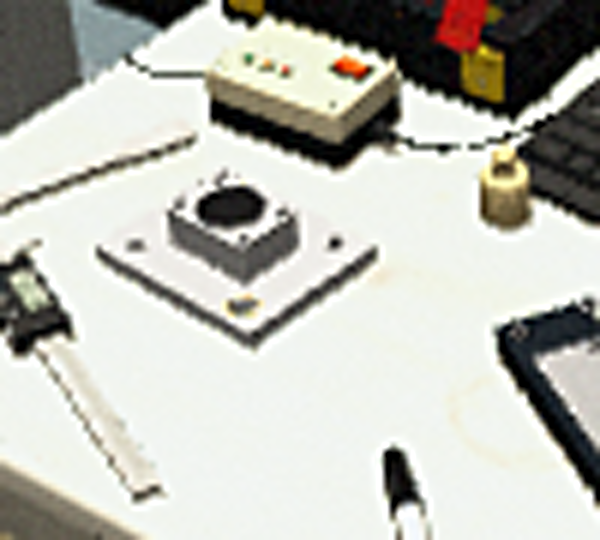

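```bash
python3 - <<'E'
from h import *
t=load('top0');s=load('scene0')
hb=ray(t,(150+153/5,130+376/5),.010)[0]; ha=ray(t,(150+355/5,130+494/5),.010)[0]
pb=ray(t,(255+292/6,130+147/6),.0505)[0]; pa=ray(t,(255+455/6,130+383/6),.0505)[0]
base=np.degrees(np.arctan2(42,36))
for n,a,b in (('cover',ha,hb),('jig',pa,pb)):
    d=(b-a)[:2]; print(n,((a+b)/2).round(4),np.linalg.norm(d)*1e3,2*np.hypot(36,42),'yaw',np.degrees(np.arctan2(d[1],d[0]))-base)
# pad centre
g=cv2.cvtColor(t['frame'],cv2.COLOR_RGB2GRAY)
def blob(c,x0,y0,x1,y1,thr=110):
    g=cv2.cvtColor(c['frame'],cv2.COLOR_RGB2GRAY)
    n,l,st,ce=cv2.connectedComponentsWithStats((g[y0:y1,x0:x1]<thr).astype(np.uint8))
    i=1+np.argmax(st[1:,4]); return ce[i]+[x0,y0],st[i]
b,st=blob(t,185,203,212,228,100); print('pad top',b,st,ray(t,b,.038))
b,st=blob(s,240,157,262,174,60); print('pad scene',b,st,ray(s,b,.038))
E
```

```text
cover [0.4467 0.1976 0.01  ] 110.48582453844494 110.63453348751464 yaw 9.23632052897429
jig [ 0.5311 -0.0746  0.0505] 108.65810301684536 110.63453348751464 yaw -16.85953527597301
pad top [196.89686099 215.16591928] [  4   4  17  17 223] [[0.44779447 0.19799506 0.038     ]]
pad scene [248.         163.96296296] [ 3  4 11  7 54] [[0.44922028 0.20188981 0.038     ]]
```

```bash
cat >> h.py <<'E'
def Rtool(rpy):
    from scipy.spatial.transform import Rotation as Ro
    return Ro.from_euler('xyz',rpy,degrees=True)
def plan(target,yaw,n,start=None,dec=1):
    """print n rows from current pose to target with level tool"""
    from scipy.spatial.transform import Rotation as Ro
    s=readout.state(); p=np.array(s['tcp_pos']); R=Rtool(s['tcp_rot'])
    if start is not None: p=np.array(start[0]); R=Rtool(start[1])
    Rt=Rtool([180,0,yaw]); w=(R.inv()*Rt).as_rotvec(); 
    d=(np.array(target)-p)/n*1e3; r=w/n
    print('dist',np.linalg.norm(d),'per row; rot/row',r.round(4))
    for i in range(n):
        print((R.inv().apply(d)).round(dec).tolist(),end=' '); R=R*Ro.from_rotvec(r)
    print()
E
python3 - <<'E'
from h import *
w=load('wrist0'); s=readout.state(); R=Rtool(s['tcp_rot'])
for z in (-.0187,0,.1,.15,.2): print(z,proj(w,s['tcp_pos']+R.apply([0,0,z])))
C=-w['R'].T@w['t']; print(R.inv().apply(C-s['tcp_pos']), R.inv().apply(w['R'][2]))
plan([.448,.198,.20],99.2,12)
E
```

```text
-0.0187 [[324.63738276 276.85140967]]
0 [[324.67164201 256.50050238]]
0.1 [[324.77303798 196.26860118]]
0.15 [[324.79965677 180.45633275]]
0.2 [[324.8189991  168.96647897]]
[ 7.36656773e-02  1.01235586e-04 -1.43496239e-01] [-2.90019690e-01 -4.72310351e-04  9.57020562e-01]
dist 38.17943550153699 per row; rot/row [-0.0001  0.      0.0966]
[-32.1, -20.5, 2.6] [-33.9, -17.4, 2.6] [-35.4, -14.0, 2.6] [-36.6, -10.5, 2.6] [-37.5, -6.9, 2.6] [-38.0, -3.3, 2.6] [-38.1, 0.4, 2.6] [-37.9, 4.1, 2.6] [-37.3, 7.7, 2.6] [-36.4, 11.3, 2.6] [-35.1, 14.7, 2.6] [-33.6, 18.0, 2.6]
```

Emit:
step_arm(
  commands=[
    {"angular":[0,0,0.0966],"dp":[-32.1,-20.5,2.6],"grip":1},
    {"angular":[0,0,0.0966],"dp":[-33.9,-17.4,2.6],"grip":1},
    {"angular":[0,0,0.0966],"dp":[-35.4,-14.0,2.6],"grip":1},
    {"angular":[0,0,0.0966],"dp":[-36.6,-10.5,2.6],"grip":1},
    {"angular":[0,0,0.0966],"dp":[-37.5,-6.9,2.6],"grip":1},
    {"angular":[0,0,0.0966],"dp":[-38.0,-3.3,2.6],"grip":1},
    {"angular":[0,0,0.0966],"dp":[-38.1,0.4,2.6],"grip":1},
    {"angular":[0,0,0.0966],"dp":[-37.9,4.1,2.6],"grip":1},
    {"angular":[0,0,0.0966],"dp":[-37.3,7.7,2.6],"grip":1},
    {"angular":[0,0,0.0966],"dp":[-36.4,11.3,2.6],"grip":1},
  ],
)

```text
time_s: 0.98
tcp_pos: [0.3972, 0.2526, 0.2051]
tcp_rot: [-180.0, -0.0, 110.0]
force: [0.7, 0.3, 0.1]
opening: 0.0856
```

Emit:
step_arm(
  commands=[
    {"angular":[0,0,0.0966],"dp":[-35.1,14.7,2.6],"grip":1},
    {"angular":[0,0,0.0966],"dp":[-33.6,18.0,2.6],"grip":1},
    {"angular":[0,0,0],"dp":[0,0,0],"grip":1},
    {"angular":[0,0,0],"dp":[0,0,0],"grip":1},
  ],
)

```text
time_s: 1.32
tcp_pos: [0.4492, 0.197, 0.1996]
tcp_rot: [-179.9, -0.0, 99.0]
force: [-1.0, 0.7, 0.6]
opening: 0.0854
```

```bash
python3 - <<'E'
from h import *
c=cap('wrist','wrist1'); s=readout.state(); print(s['time_s'],s['tcp_pos'],s['tcp_rot'],s['force'],np.abs(s['joint_velocities']).max())
E
```

```text
1.3667 [0.44815435 0.19795373 0.19965502] [-1.79919225e+02 -2.10614025e-02  9.91491429e+01] [-0.22118905  0.34046631 -0.2769311 ] 2.2394406568391263
```

View pics/wrist1.png

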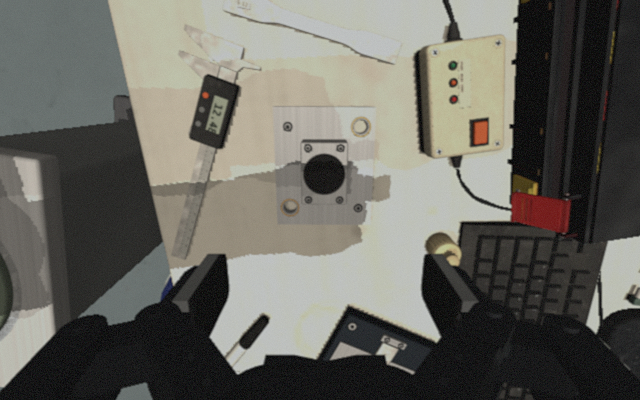

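```bash
python3 - <<'E'
from h import *
c=load('wrist1'); g=cv2.cvtColor(c['frame'],cv2.COLOR_RGB2GRAY)
x0,y0,x1,y1=300,150,350,200
n,l,st,ce=cv2.connectedComponentsWithStats((g[y0:y1,x0:x1]<60).astype(np.uint8)); i=1+np.argmax(st[1:,4]); b=ce[i]+[x0,y0]; print(b,st[i],ray(c,b,.038))
crop(c,265,95,385,235,5,'c_w1')
E
```

```text
[323.66797797 173.85759245] [   3    4   42   40 1271] [[0.44772233 0.20048751 0.038     ]]
```

View pics/c_w1.png

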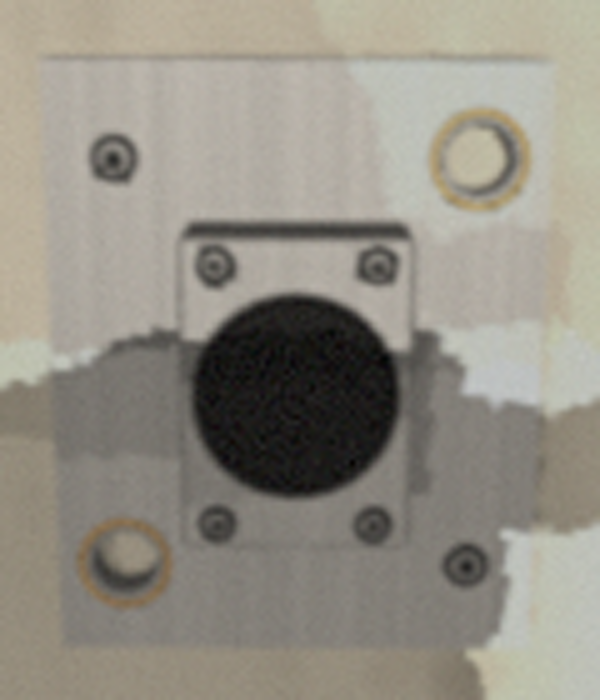

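```bash
python3 - <<'E'
from h import *
c=load('wrist1')
f=lambda x,y:(265+(x+.5)/5-.5,95+(y+.5)/5-.5)
hb=ray(c,f(480,160),.012)[0]; ha=ray(c,f(124,562),.012)[0]
d=(hb-ha)[:2]; print((ha+hb)/2,np.linalg.norm(d),np.degrees(np.arctan2(d[1],d[0]))-np.degrees(np.arctan2(42,36)))
# edges on z=.012
e=ray(c,[f(42,57),f(550,62),f(495,648),f(65,648)],.012)[:,:2]
for i,j,o in((0,1,0),(3,2,0),(3,0,90),(2,1,90)):
    v=e[j]-e[i]; print(np.linalg.norm(v),np.degrees(np.arctan2(v[1],v[0]))-o)
print(e.mean(0))
q=ray(c,[f(214,266),f(378,266),f(373,524),f(218,524)],.038)[:,:2]; print(q.mean(0)); 
for i,j,o in((0,1,0),(3,2,0),(3,0,90),(2,1,90)):
    v=q[j]-q[i]; print(np.linalg.norm(v),np.degrees(np.arctan2(v[1],v[0]))-o)
b=q.mean(0)
plan([.4478,.2000,.06],99.4,5)
E
```

```text
[0.44767528 0.20035893 0.012     ] 0.1108396120099515 8.599553600811028
0.09840635465752107 8.482109519943453
0.09254215830554663 9.053108054465989
0.12273855045757953 8.72780548048651
0.12193227652489676 5.970889666244403
[0.44609429 0.19990326]
[0.44784865 0.20017229]
0.030337673803947807 9.035157633119514
0.030036304559868294 9.047004135143755
0.0500138726610542 9.038216988444134
0.05000855433787685 8.692929901709107
dist 27.934092272779502 per row; rot/row [-0.0003 -0.0001 -0.0009]
[0.4, 0.0, 27.9] [0.4, 0.0, 27.9] [0.4, 0.0, 27.9] [0.4, 0.0, 27.9] [0.4, 0.0, 27.9]
```

Emit:
step_arm(
  commands=[
    {"angular":[0,0,0.006],"dp":[2.4,0,30],"grip":1},
    {"angular":[0,0,0],"dp":[0,0,35],"grip":1},
    {"angular":[0,0,0],"dp":[0,0,35],"grip":1},
    {"angular":[0,0,0],"dp":[0,0,30],"grip":1},
    {"angular":[0,0,0],"dp":[0,0,25],"grip":1},
    {"angular":[0,0,0],"dp":[0,0,15],"grip":1},
    {"angular":[0,0,0],"dp":[0,0,10],"grip":1},
    {"angular":[0,0,0],"dp":[0,0,5.7],"grip":1},
    {"angular":[0,0,0],"dp":[0,0,0],"grip":1},
    {"angular":[0,0,0],"dp":[0,0,0],"grip":1},
  ],
)

```text
time_s: 2.2
tcp_pos: [0.4482, 0.2015, 0.015]
tcp_rot: [180.0, -0.0, 98.9]
force: [0.4, -0.1, 0.1]
opening: 0.0857
```

```bash
python3 - <<'E'
from h import *
c=cap('wrist','wrist2'); s=readout.state(); print(s['time_s'],s['tcp_pos'],s['tcp_rot'],s['force'],np.abs(s['joint_velocities']).max())
E
```

```text
2.25 [0.44863412 0.20146037 0.01534729] [ 1.79907761e+02 -1.32267891e-02  9.89172760e+01] [ 0.30589701 -0.28226734 -0.08488092] 0.3978058097051853
```

View pics/wrist2.png

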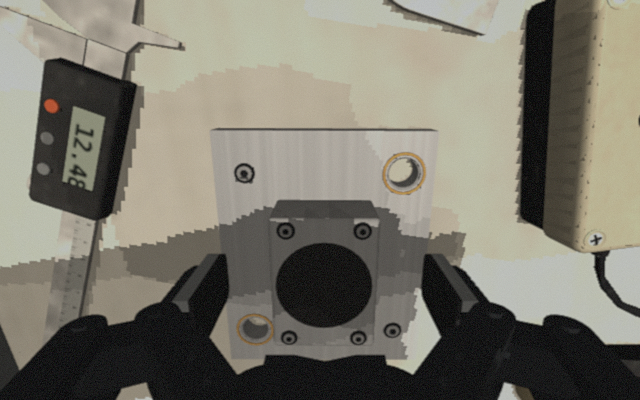

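Emit:
step_arm(
  commands=[
    {"angular":[0,0,0],"dp":[0,0,0],"grip":0.55},
    {"angular":[0,0,0],"dp":[0,0,0],"grip":0.55},
    {"angular":[0,0,0],"dp":[0,0,0],"grip":0.55},
    {"angular":[0,0,0],"dp":[0,0,0],"grip":0.55},
    {"angular":[0,0,0],"dp":[0,0,0],"grip":0.55},
  ],
  grip_force=60,
)

```text
time_s: 2.67
tcp_pos: [0.4482, 0.2009, 0.0146]
tcp_rot: [180.0, -0.0, 98.9]
force: [-0.6, 0.2, 0.4]
opening: 0.0471
```

```bash
python3 - <<'E'
from h import *
c=cap('wrist','wrist3'); s=readout.state(); print(s['time_s'],s['tcp_pos'],s['tcp_rot'],s['force'],s['opening'])
E
```

```text
2.7167 [0.44813269 0.2008276  0.01455534] [ 1.79983304e+02 -4.82739303e-03  9.88608583e+01] [-0.4275363   1.16549423  0.10687607] 0.04690240295228423
```

View pics/wrist3.png

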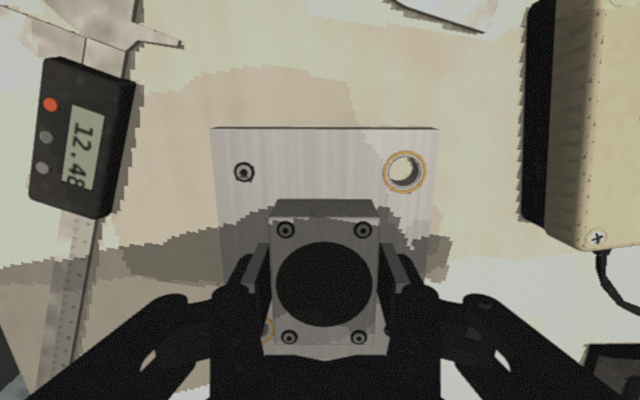

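Emit:
step_arm(
  commands=[
    {"angular":[0,0,0],"dp":[0,0,0],"grip":0.35},
    {"angular":[0,0,0],"dp":[0,0,0],"grip":0.35},
    {"angular":[0,0,0],"dp":[0,0,0],"grip":0.35},
    {"angular":[0,0,0],"dp":[0,0,0],"grip":0.35},
    {"angular":[0,0,0],"dp":[0,0,0],"grip":0.35},
  ],
)

```text
time_s: 3.13
tcp_pos: [0.4482, 0.2009, 0.0148]
tcp_rot: [180.0, -0.0, 98.9]
force: [-1.4, -0.8, 5.4]
opening: 0.043
```

Emit:
step_arm(
  commands=[
    {"angular":[0,0,0],"dp":[0,0,-4],"grip":0.35},
    {"angular":[0,0,0],"dp":[0,0,-8],"grip":0.35},
    {"angular":[0,0,0],"dp":[0,0,-8],"grip":0.35},
    {"angular":[0,0,0],"dp":[0,0,0],"grip":0.35},
    {"angular":[0,0,0],"dp":[0,0,0],"grip":0.35},
  ],
)

```text
time_s: 3.55
tcp_pos: [0.4486, 0.201, 0.035]
tcp_rot: [179.9, -0.0, 98.9]
force: [0.3, -0.1, -4.5]
opening: 0.0427
```

```bash
python3 - <<'E'
from h import *
c=cap('wrist','wrist4'); s=readout.state(); print(s['time_s'],s['tcp_pos'],s['tcp_rot'],s['force'],s['ft_torque'],s['opening'])
E
```

```text
3.6 [0.44819342 0.20093935 0.03462681] [ 1.79964212e+02 -4.43777389e-03  9.88711111e+01] [ 0.33158722  0.32971156 -4.97134974] [-0.0394979   0.01714567  0.00224916] 0.04269384238727517
```

View pics/wrist4.png

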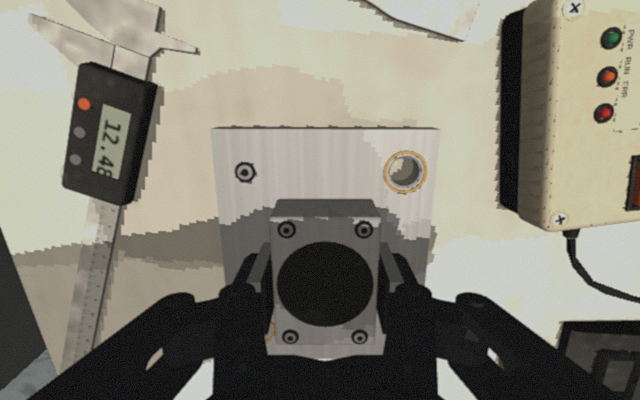

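```bash
python3 - <<'E'
from h import *
c=load('wrist4'); s=readout.state()
crop(c,200,115,450,365,3,'c_w4')
plan([.501,-.174,.26],73.1,14,start=([.4483,.201,.1346],[180,0,98.87]))
E
```

```text
dist 28.493415816605058 per row; rot/row [-0.     -0.      0.0321]
[-27.0, -0.4, -9.0] [-27.0, 0.5, -9.0] [-27.0, 1.3, -9.0] [-27.0, 2.2, -9.0] [-26.9, 3.1, -9.0] [-26.8, 3.9, -9.0] [-26.6, 4.8, -9.0] [-26.5, 5.6, -9.0] [-26.3, 6.5, -9.0] [-26.0, 7.3, -9.0] [-25.8, 8.2, -9.0] [-25.5, 9.0, -9.0] [-25.2, 9.8, -9.0] [-24.9, 10.6, -9.0]
```

View pics/c_w4.png

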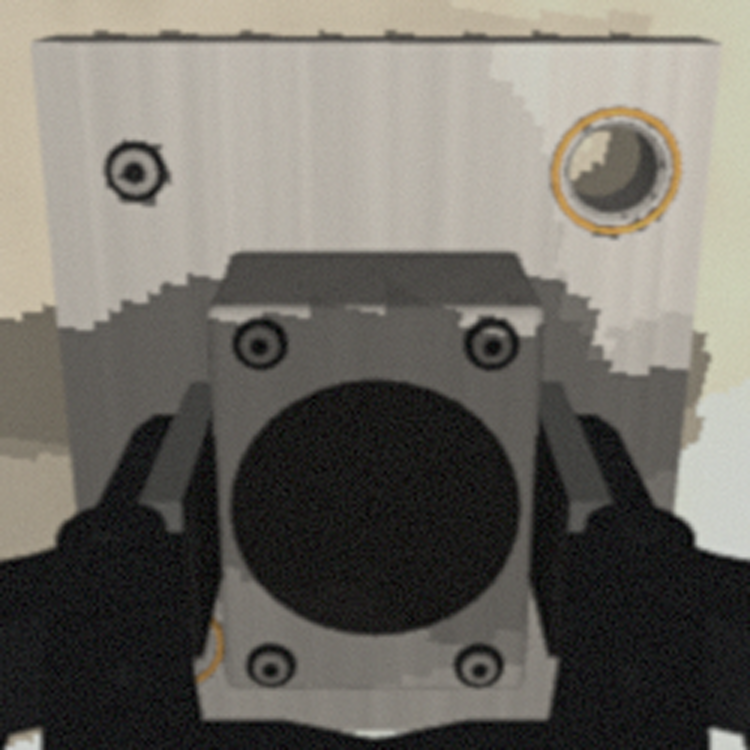

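```bash
cat > plate.py <<'E'
from h import *
c=load('wrist4'); tcp=np.array([.4483,.2010,.0347]); R=Rtool([180,0,98.87])
f=lambda x,y:(200+(x+.5)/3-.5,115+(y+.5)/3-.5)
q=ray(c,[f(260,345),f(491,345),f(478,665),f(271,664)],.038+.0199)
h=ray(c,[f(616,171),f(134,172)],.012+.0199)
T=lambda p:R.inv().apply(p-tcp)*1e3
print('screws',T(q).round(2).tolist(),'centre',T(q).mean(0).round(2)); print('hole_b,dummy',T(h).round(2).tolist())
for i,j,o in((0,1,0),(3,2,0),(3,0,90),(2,1,90)):
    v=q[j]-q[i]; print(np.linalg.norm(v),np.degrees(np.arctan2(v[1],v[0]))-o)
v=h[0]-h[1];print(np.linalg.norm(v),np.degrees(np.arctan2(v[1],v[0])))
E
python3 plate.py
```

```text
screws [[23.66, -14.6, -23.2], [23.65, 15.75, -23.2], [-26.77, 15.57, -23.2], [-26.58, -14.68, -23.2]] centre [ -1.51   0.51 -23.2 ]
hole_b,dummy [[41.21, 37.01, 2.8], [41.05, -35.96, 2.8]]
0.030350459776144614 8.856610634770563
0.030251776406334936 8.500891196511057
0.0502368066084487 8.77773820301627
0.05042485648187375 8.665239511328735
0.07296973864336899 8.989128234318567
```

Emit:
step_arm(
  commands=[
    {"angular":[0,0,0],"dp":[0,0,-15],"grip":0.35},
    {"angular":[0,0,0],"dp":[0,0,-25],"grip":0.35},
    {"angular":[0,0,0],"dp":[0,0,-30],"grip":0.35},
    {"angular":[0,0,0],"dp":[0,0,-30],"grip":0.35},
    {"angular":[0,0,0.0321],"dp":[-27.0,-0.4,-9],"grip":0.35},
    {"angular":[0,0,0.0321],"dp":[-27.0,0.5,-9],"grip":0.35},
    {"angular":[0,0,0.0321],"dp":[-27.0,1.3,-9],"grip":0.35},
    {"angular":[0,0,0.0321],"dp":[-27.0,2.2,-9],"grip":0.35},
    {"angular":[0,0,0.0321],"dp":[-26.9,3.1,-9],"grip":0.35},
    {"angular":[0,0,0.0321],"dp":[-26.8,3.9,-9],"grip":0.35},
  ],
)

```text
time_s: 4.43
tcp_pos: [0.4701, 0.039, 0.1884]
tcp_rot: [-179.9, -0.0, 87.8]
force: [0.7, -0.1, -5.1]
opening: 0.0429
```

Emit:
step_arm(
  commands=[
    {"angular":[0,0,0.0321],"dp":[-26.6,4.8,-9],"grip":0.35},
    {"angular":[0,0,0.0321],"dp":[-26.5,5.6,-9],"grip":0.35},
    {"angular":[0,0,0.0321],"dp":[-26.3,6.5,-9],"grip":0.35},
    {"angular":[0,0,0.0321],"dp":[-26.0,7.3,-9],"grip":0.35},
    {"angular":[0,0,0.0321],"dp":[-25.8,8.2,-9],"grip":0.35},
    {"angular":[0,0,0.0321],"dp":[-25.5,9.0,-9],"grip":0.35},
    {"angular":[0,0,0.0321],"dp":[-25.2,9.8,-9],"grip":0.35},
    {"angular":[0,0,0.0321],"dp":[-24.9,10.6,-9],"grip":0.35},
    {"angular":[0,0,0],"dp":[0,0,0],"grip":0.35},
    {"angular":[0,0,0],"dp":[0,0,0],"grip":0.35},
  ],
)

```text
time_s: 5.27
tcp_pos: [0.5008, -0.1754, 0.26]
tcp_rot: [-180.0, -0.0, 73.0]
force: [-0.9, 0.1, -5.0]
opening: 0.0434
```

```bash
python3 - <<'E'
from h import *
c=cap('wrist','wrist5'); s=readout.state(); print(s['time_s'],s['tcp_pos'],s['tcp_rot'],s['force'],s['ft_torque'],s['opening'])
E
```

```text
5.3167 [ 0.50027551 -0.17410824  0.2596082 ] [-1.79906499e+02 -4.50810033e-02  7.30697469e+01] [ 0.44264649  1.11483284 -4.72964651] [0.05779607 0.0783424  0.00179018] 0.042783688430993644
```

View pics/wrist5.png

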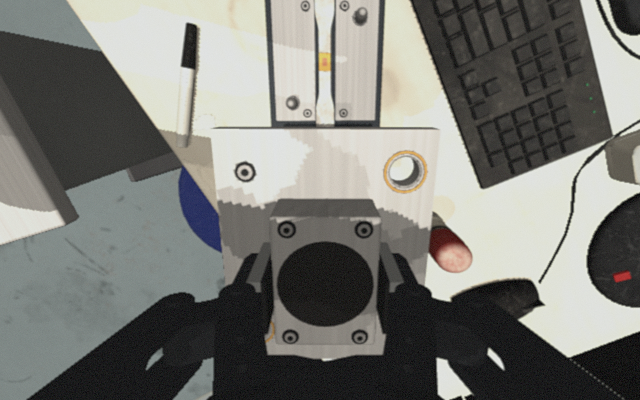

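```bash
python3 - <<'E'
from h import *
c=load('wrist5'); crop(c,260,0,390,130,6,'c_w5')
E
```

```text
(no output)
```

View pics/c_w5.png

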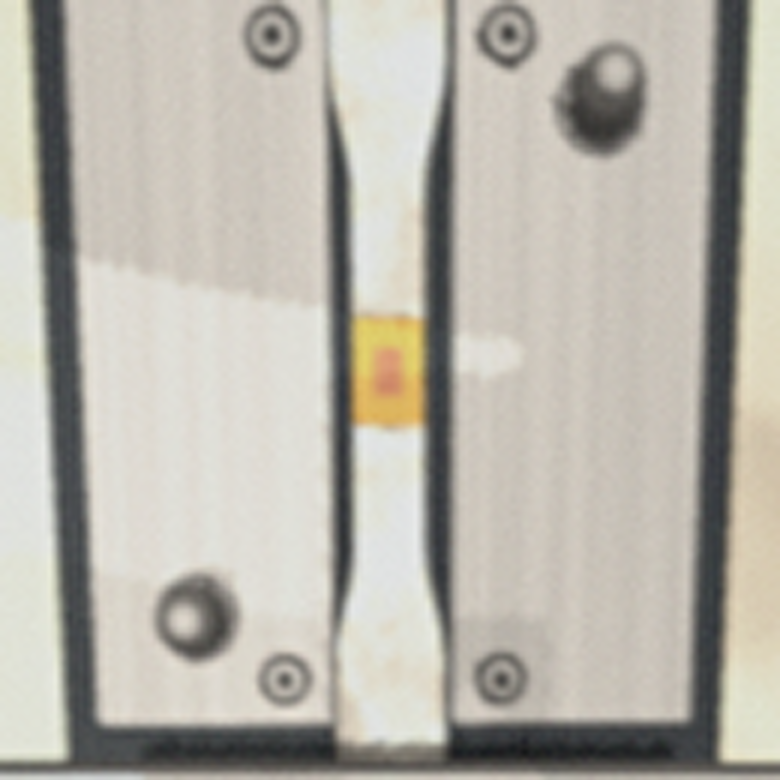

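```bash
cat > jig.py <<'E'
from h import *
from scipy.spatial.transform import Rotation as Ro
c=load('wrist5'); 
tcp=np.array([.5005,-.1745,.2598]); R=Rtool([180,0,73.07])
f=lambda x,y:(260+(x+.5)/6-.5,0+(y+.5)/6-.5)
T=lambda p:R.inv().apply(p-tcp)*1e3
P=ray(c,[f(616,70),f(183,619)],.0505); S=ray(c,[f(272,37),f(507,36),f(500,679),f(285,679)],.0245); G=ray(c,f(390,371),.026)
v=P[0]-P[1]; print('pins',P.mean(0),T(P).mean(0).round(2),np.linalg.norm(v),np.degrees(np.arctan2(v[1],v[0]))-49.4)
print('screws',S.mean(0),T(S).mean(0).round(2))
for i,j,o in((0,1,0),(3,2,0),(3,0,90),(2,1,90)):
    v=S[j]-S[i]; print(np.linalg.norm(v),np.degrees(np.arctan2(v[1],v[0]))-o)
print('gauge',G,T(G))
print(R.inv().apply(-c['R'].T@c['t']-tcp), R.inv().apply(c['R'][2]))
E
python3 jig.py
python3 - <<'E'
from h import *
c=load('wrist4'); tcp=np.array([.4483,.2010,.0347]); R=Rtool([180,0,98.87])
print(R.inv().apply(-c['R'].T@c['t']-tcp), R.inv().apply(c['R'][2]))
E
```

```text
pins [ 0.53320918 -0.07043989  0.0505    ] [109.08   0.99 209.3 ] 0.11041151177446311 -16.777124847258825
screws [ 0.53308742 -0.07059683  0.0245    ] [108.89   0.92 235.3 ]
0.040003579885783534 -16.79393129432981
0.03994284378461046 -17.003725723235107
0.10605920725105557 -16.69927732599035
0.10620537846214308 -16.732318053423754
gauge [[ 0.53290519 -0.07055263  0.026     ]] [[108.87891306   0.73098931 233.8       ]]
[ 0.0733695   0.00102472 -0.14387556] [-2.90258600e-01 -7.96215458e-04  9.56947914e-01]
[ 0.07396191  0.00040992 -0.14390179] [-0.29028476  0.00100865  0.95693978]
```

```bash
python3 - <<'E'
from h import *
c=load('wrist5'); crop(c,200,115,450,365,3,'c_w5b')
E
```

```text
(no output)
```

View pics/c_w5b.png

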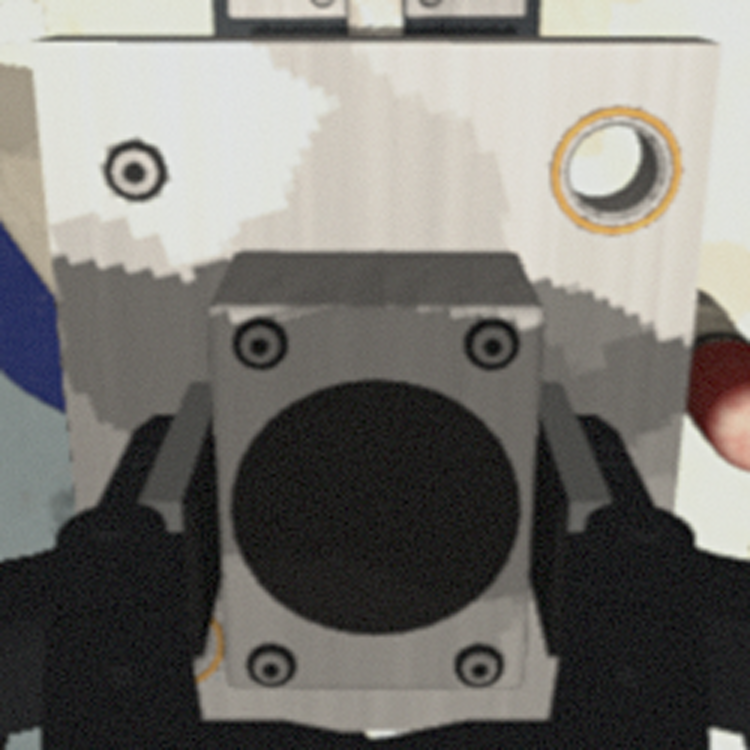

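```bash
cat >> jig.py <<'E'
print('--- plate, same image')
g=lambda x,y:(200+(x+.5)/3-.5,115+(y+.5)/3-.5)
for dz in (0,.001):
    zt=.2598+.0232+dz
    q=ray(c,[g(260,344),g(491,344),g(478,665),g(271,665)],zt); h=ray(c,[g(617,171),g(135,171)],zt-.026)
    v=h[0]-h[1]
    print(np.linalg.norm(q[0]-q[1]),np.linalg.norm(q[0]-q[3]), 'yaw',[ (np.degrees(np.arctan2(a[1],a[0]))-o).round(2) for a,o in((q[1]-q[0],0),(q[2]-q[3],0),(q[0]-q[3],90),(q[1]-q[2],90),(v,0))], 'dummy-hole',np.linalg.norm(v))
    for Y in (-16.8,):
        pc=q.mean(0); hc=h[0][:2]-Ro.from_euler('z',-16.8,degrees=True).apply([.036,.042,0])[:2]
        J=(P.mean(0)+S.mean(0))[:2]/2
        print('plate centre via screws',pc,'via hole',hc,'need tool shift',R.inv().apply(np.r_[J-pc[:2],0])*1e3, R.inv().apply(np.r_[J-hc,0])*1e3)
E
python3 jig.py
```

```text
pins [ 0.53320918 -0.07043989  0.0505    ] [109.08   0.99 209.3 ] 0.11041151177446311 -16.777124847258825
screws [ 0.53308742 -0.07059683  0.0245    ] [108.89   0.92 235.3 ]
0.040003579885783534 -16.79393129432981
0.03994284378461046 -17.003725723235107
0.10605920725105557 -16.69927732599035
0.10620537846214308 -16.732318053423754
gauge [[ 0.53290519 -0.07055263  0.026     ]] [[108.87891306   0.73098931 233.8       ]]
[ 0.0733695   0.00102472 -0.14387556] [-2.90258600e-01 -7.96215458e-04  9.56947914e-01]
--- plate, same image
0.030333893754200796 0.050550100986264696 yaw [np.float64(-16.99), np.float64(-16.98), np.float64(-17.12), np.float64(-17.21), np.float64(-17.0)] dummy-hole 0.07294512242130104
plate centre via screws [ 0.50070037 -0.17670921  0.283     ] via hole [ 0.50159023 -0.17639984] need tool shift [1.11037610e+02 1.18566963e-01 1.45202652e-17] [ 1.10482524e+02 -6.42634411e-01 -7.87000175e-17]
0.03008252643067251 0.05013120838737946 yaw [np.float64(-16.99), np.float64(-16.98), np.float64(-17.12), np.float64(-17.21), np.float64(-17.0)] dummy-hole 0.07244779948621782
plate centre via screws [ 0.50088389 -0.17611173  0.284     ] via hole [ 0.50141742 -0.17611357] need tool shift [1.10412590e+02 1.16994942e-01 1.43277482e-17] [ 1.10258983e+02 -3.93948754e-01 -4.82448080e-17]
```

Emit:
step_arm(
  commands=[
    {"angular":[0,0,-0.004],"dp":[20.3,-0.2,0],"grip":0.35},
    {"angular":[0,0,0],"dp":[30,0,10],"grip":0.35},
    {"angular":[0,0,0],"dp":[30,0,20],"grip":0.35},
    {"angular":[0,0,0],"dp":[20,0,30],"grip":0.35},
    {"angular":[0,0,0],"dp":[10,0,30],"grip":0.35},
    {"angular":[0,0,0],"dp":[0,0,30],"grip":0.35},
    {"angular":[0,0,0],"dp":[0,0,25],"grip":0.35},
    {"angular":[0,0,0],"dp":[0,0,15],"grip":0.35},
    {"angular":[0,0,0],"dp":[0,0,10],"grip":0.35},
    {"angular":[0,0,0],"dp":[0,0,0],"grip":0.35},
  ],
)

```text
time_s: 6.15
tcp_pos: [0.53, -0.0668, 0.0879]
tcp_rot: [-179.7, -0.0, 73.4]
force: [-0.2, 0.2, -5.3]
opening: 0.0427
```

Emit:
step_arm(
  commands=[
    {"angular":[0,0,0],"dp":[0,0,9],"grip":0.35},
    {"angular":[0,0,0],"dp":[0,0,5],"grip":0.35},
    {"angular":[0,0,0],"dp":[0,0,0],"grip":0.35},
    {"angular":[0,0,0],"dp":[0,0,0],"grip":0.35},
  ],
)

```text
time_s: 6.48
tcp_pos: [0.5326, -0.0685, 0.0768]
tcp_rot: [180.0, -0.0, 73.3]
force: [0.4, 0.8, -3.6]
opening: 0.0432
```

```bash
python3 - <<'E'
from h import *
c=cap('wrist','wrist6'); s=readout.state(); print(s['time_s'],s['tcp_pos'],s['tcp_rot'],s['force'],s['ft_torque'],s['opening'])
crop(c,200,100,450,365,3,'c_w6')
crop(c,370,140,440,210,10,'c_w6b')
E
```

```text
6.5333 [ 0.53278907 -0.06857477  0.07697734] [ 1.79944784e+02 -2.47852081e-03  7.33427213e+01] [ 0.25184622  0.52485099 -4.28992393] [0.01054584 0.01656692 0.00778964] 0.04296632619181407
```

View pics/wrist6.png

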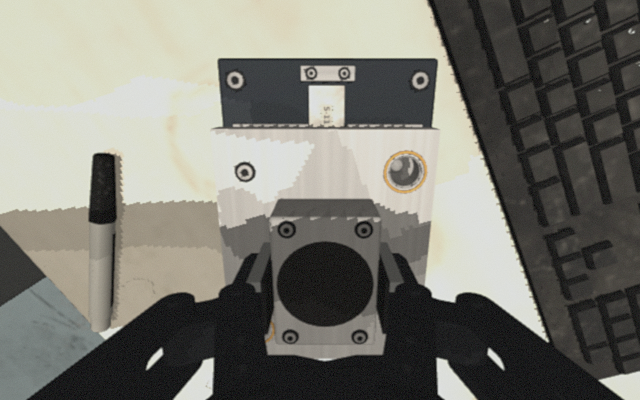

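View pics/c_w6b.png

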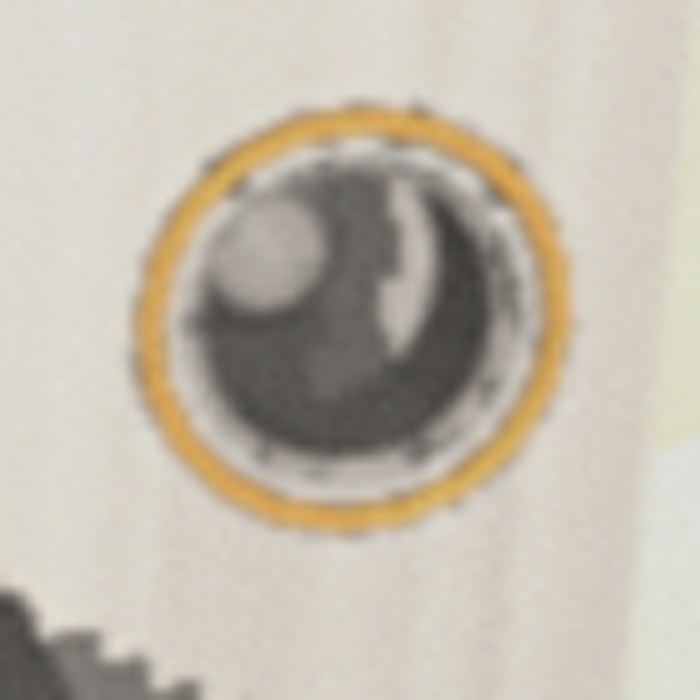

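```bash
python3 - <<'E'
from h import *
c=load('wrist6'); f=lambda x,y:(370+(x+.5)/10-.5,140+(y+.5)/10-.5)
g=lambda x,y:(200+(x+.5)/3-.5,100+(y+.5)/3-.5)
R=Rtool([180,0,73.34]); tip=ray(c,f(268,253),.0505)[0]
for dz in (0,.0013,.002):
    rc=ray(c,f(352,320),.077-.0148+.012+dz)[0]
    print(dz,'tool shift for tip-hole', R.inv().apply(np.r_[(tip-rc)[:2],0])*1e3)
E
```

```text
0 tool shift for tip-hole [-1.71017981e+00  1.23343802e+00  1.51052593e-16]
0.0013 tool shift for tip-hole [-2.00020796e+00  1.55584259e+00  1.90535765e-16]
0.002 tool shift for tip-hole [-2.15637696e+00  1.72944505e+00  2.11795934e-16]
```

```bash
python3 - <<'E'
from h import *
c=load('wrist6'); crop(c,210,50,445,200,3.4,'c_w6c')
E
```

```text
(no output)
```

View pics/c_w6c.png

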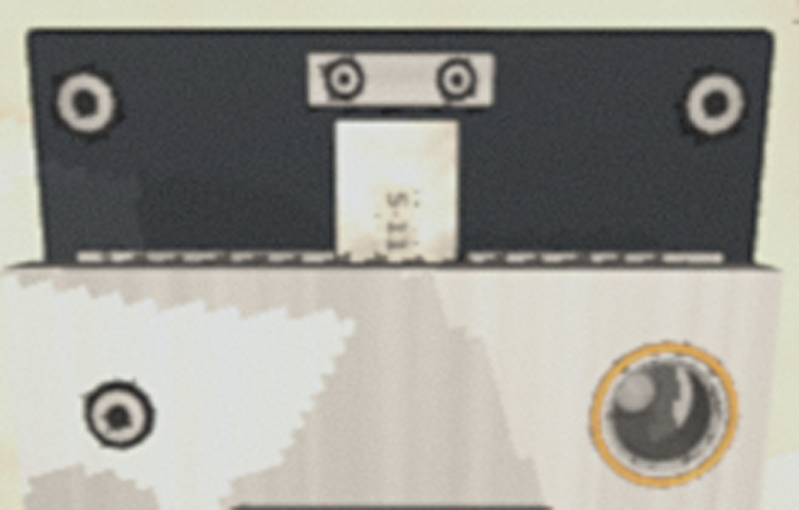

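```bash
python3 - <<'E'
from h import *
c=load('wrist6'); f=lambda x,y:(210+(x+.5)/3.4-.5,50+(y+.5)/3.4-.5)
R=Rtool([180,0,73.34])
J=ray(c,[f(85,102),f(715,103)],.022); B=ray(c,[f(343,79),f(457,79)],.026); H=ray(c,[f(119,415),f(665,415)],.0755)
E=ray(c,[f(30,31),f(772,31)],.022); PE=ray(c,[f(10,268),f(780,270)],.0755)
for n,p in(('jigscrew',J),('bracket',B),('jigedge',E),('plateholes',H),('plateedge',PE)):
    v=p[1]-p[0]; print(n,np.linalg.norm(v),np.degrees(np.arctan2(v[1],v[0])), 'mid tool',R.inv().apply(p.mean(0)-[.5328,-.0686,0])[:2]*1e3)
E
```

```text
jigscrew 0.10510988960717255 -16.728599990489254 mid tool [83.08165941  1.51758986]
bracket 0.01852992344873381 -16.642447460376097 mid tool [86.50725079  1.46779065]
jigedge 0.1216701668858944 -16.641812744050828 mid tool [94.1473697   1.64858008]
plateholes 0.07202801326053601 -16.647341764947225 mid tool [41.77012751  0.14804412]
plateedge 0.0978017263184067 -16.791527768166915 mid tool [60.7193228   0.53512656]
```

Emit:
step_arm(
  commands=[
    {"angular":[0,0,0],"dp":[-2.0,1.5,0],"grip":0.35},
    {"angular":[0,0,0],"dp":[0,0,3],"grip":0.35},
    {"angular":[0,0,0],"dp":[0,0,3],"grip":0.35},
    {"angular":[0,0,0],"dp":[0,0,0],"grip":0.35},
    {"angular":[0,0,0],"dp":[0,0,0],"grip":0.35},
  ],
)

```text
time_s: 6.95
tcp_pos: [0.5329, -0.0707, 0.0701]
tcp_rot: [-180.0, -0.0, 73.3]
force: [-0.2, 0.4, -4.5]
opening: 0.0426
```

```bash
python3 - <<'E'
from h import *
c=cap('wrist','wrist7'); s=readout.state(); print(s['time_s'],s['tcp_pos'],s['tcp_rot'],s['force'],s['ft_torque'],s['opening'])
crop(c,370,140,440,210,10,'c_w7b')
E
```

```text
7.0 [ 0.53304861 -0.07074287  0.07023818] [-1.79975416e+02 -3.87053866e-04  7.33469967e+01] [-0.26171957 -0.29869856 -5.08512745] [0.01901904 0.02289795 0.05607963] 0.04309505212615274
```

View pics/c_w7b.png

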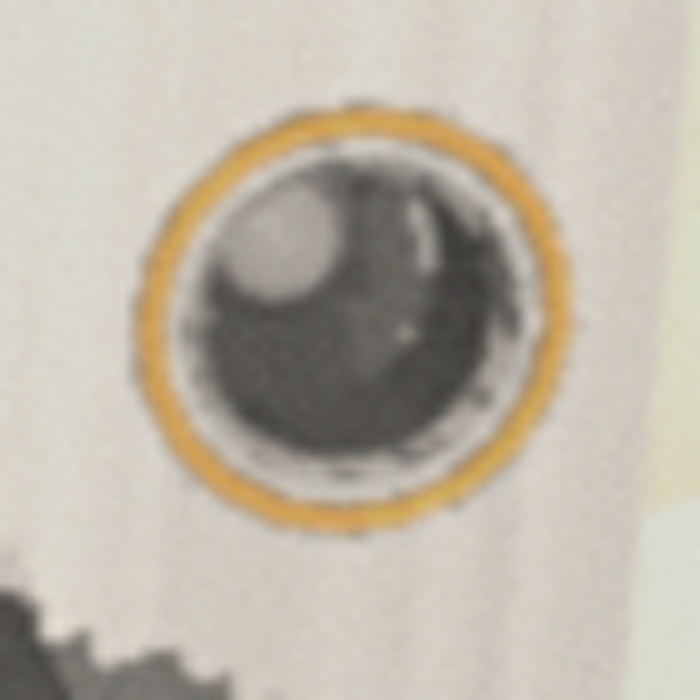

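```bash
cat > tip.py <<'E'
from h import *
import sys
def tip(name,fx,fy,rx,ry,tz,x0=370,y0=140):
    c=load(name); f=lambda x,y:(x0+(x+.5)/10-.5,y0+(y+.5)/10-.5)
    R=Rtool([180,0,73.34]); t=ray(c,f(fx,fy),.0505)[0]
    for dz in (0,.0013):
        rc=ray(c,f(rx,ry),tz-.0148+.012+dz)[0]
        print(dz, R.inv().apply(np.r_[(t-rc)[:2],0])[:2]*1e3)
E
python3 - <<'E'
from tip import *
tip('wrist6',268,253,352,320,.077); tip('wrist7',281,243,352,318,.0704)
s=[readout.state()['tcp_pos'] for _ in range(3)]; print(s)
for n in('wrist5','wrist6','wrist7'):
    c=load(n); R=Rtool([180,0,73.34 if n!='wrist5' else 73.07]); print((-R.inv().as_matrix()@c['R'].T@c['t']),R.inv().apply(c['R'][2]))
E
```

```text
0 [-1.71017981  1.23343802]
0.0013 [-2.00020796  1.55584259]
0 [0.0374156 0.3852524]
0.0013 [-0.25175507  0.70585472]
[array([ 0.53304861, -0.07074287,  0.07023818]), array([ 0.53304861, -0.07074287,  0.07023818]), array([ 0.53304861, -0.07074287,  0.07023818])]
[ 0.05217928  0.53064862 -0.40367556] [-2.90258600e-01 -7.96215458e-04  9.56947914e-01]
[ 0.16120284  0.53010815 -0.22038825] [-2.90516960e-01  3.68224356e-04  9.56869772e-01]
[ 0.15916752  0.53122802 -0.21370758] [-2.90545131e-01 -8.47020011e-04  9.56860914e-01]
```

Emit:
step_arm(
  commands=[
    {"angular":[0,0,0],"dp":[-0.1,0.6,0],"grip":0.35},
    {"angular":[0,0,0],"dp":[0,0,3],"grip":0.35},
    {"angular":[0,0,0],"dp":[0,0,3],"grip":0.35},
    {"angular":[0,0,0],"dp":[0,0,3],"grip":0.35},
    {"angular":[0,0,0],"dp":[0,0,0],"grip":0.35},
    {"angular":[0,0,0],"dp":[0,0,0],"grip":0.35},
  ],
)

```text
time_s: 7.5
tcp_pos: [0.5334, -0.0709, 0.061]
tcp_rot: [-179.9, 0.0, 73.4]
force: [0.4, -0.5, -4.2]
opening: 0.0428
```

```bash
python3 - <<'E'
from h import *
c=cap('wrist','wrist8'); s=readout.state(); print(s['time_s'],s['tcp_pos'],s['tcp_rot'],s['force'],s['ft_torque'],s['opening'])
crop(c,370,140,440,210,10,'c_w8b')
E
```

```text
7.55 [ 0.53360876 -0.07098218  0.06118263] [-1.79972322e+02 -1.69323451e-03  7.33493365e+01] [ 0.24267882  0.00773837 -4.7979689 ] [-0.01425856  0.01527091  0.06586299] 0.042929502544535286
```

View pics/c_w8b.png

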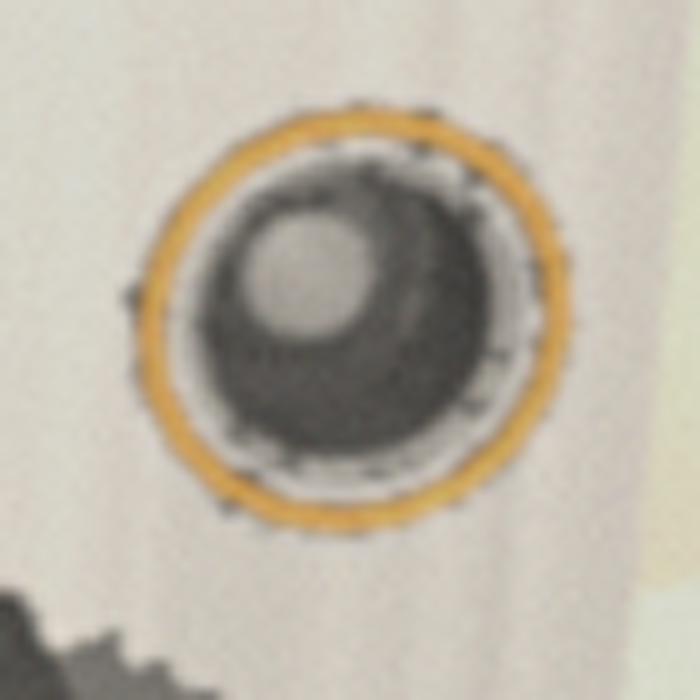

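```bash
python3 - <<'E'
from tip import *
tip('wrist8',308,273,352,319,.0611)
E
```

```text
0 [ 0.49260224 -0.32383986]
0.0013 [ 0.20302087 -0.00337452]
```

Emit:
step_arm(
  commands=[
    {"angular":[0,0,0],"dp":[0.2,-0.1,1],"grip":0.35},
    {"angular":[0,0,0],"dp":[0,0,1],"grip":0.35},
    {"angular":[0,0,0],"dp":[0,0,1],"grip":0.35},
    {"angular":[0,0,0],"dp":[0,0,1],"grip":0.35},
    {"angular":[0,0,0],"dp":[0,0,0],"grip":0.35},
    {"angular":[0,0,0],"dp":[0,0,0],"grip":0.35},
  ],
)

```text
time_s: 8.05
tcp_pos: [0.5337, -0.0708, 0.0573]
tcp_rot: [-180.0, -0.0, 73.3]
force: [0.1, -0.3, -4.6]
opening: 0.0426
```

```bash
python3 - <<'E'
from h import *
c=cap('wrist','wrist9'); s=readout.state(); print(s['time_s'],s['tcp_pos'],s['tcp_rot'],s['force'],s['ft_torque'],s['opening'])
crop(c,370,140,440,210,10,'c_w9b')
E
```

```text
8.1 [ 0.53372627 -0.07080535  0.05737291] [-1.79997655e+02  6.08400073e-04  7.33532814e+01] [-1.30751737  0.60531157 -4.35209958] [ 0.08304121 -0.03975447  0.01510606] 0.04282029132676273
```

View pics/c_w9b.png

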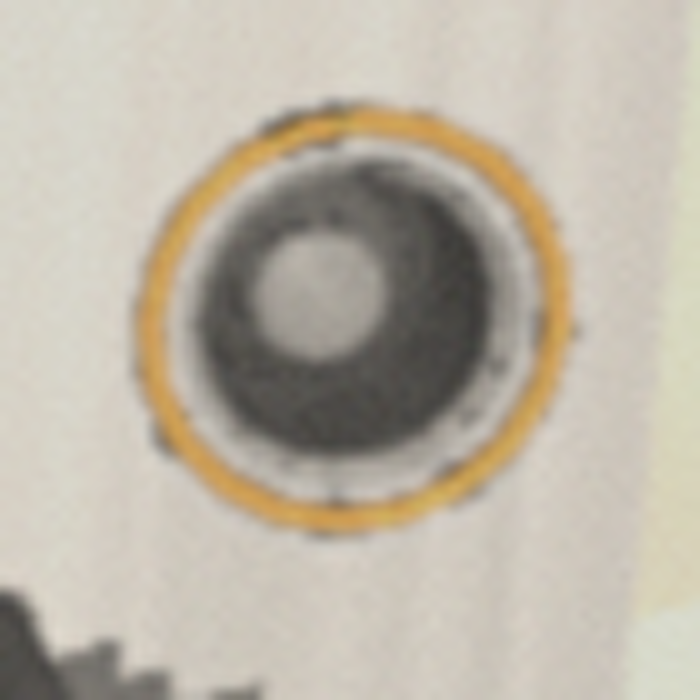

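```bash
python3 - <<'E'
from tip import *
tip('wrist9',320,296,352,319,.0572)
E
```

```text
0 [ 0.2219773  -0.59932527]
0.0013 [-0.06764522 -0.27790116]
```

Emit:
step_arm(
  commands=[
    {"angular":[0,0,0],"dp":[0.05,-0.4,0],"grip":0.35},
    {"angular":[0,0,0],"dp":[0,0,1],"grip":0.35},
    {"angular":[0,0,0],"dp":[0,0,1],"grip":0.35},
    {"angular":[0,0,0],"dp":[0,0,0],"grip":0.35},
    {"angular":[0,0,0],"dp":[0,0,0],"grip":0.35},
  ],
)

```text
time_s: 8.52
tcp_pos: [0.5333, -0.0706, 0.0553]
tcp_rot: [-180.0, 0.0, 73.3]
force: [0.6, 0.2, -5.6]
opening: 0.0429
```

```bash
python3 - <<'E'
from h import *
c=cap('wrist','wrist10'); s=readout.state(); print(s['time_s'],s['tcp_pos'],s['tcp_rot'],s['force'],s['ft_torque'],s['opening'])
crop(c,370,140,440,210,10,'c_w10b')
E
```

```text
8.5667 [ 0.53335725 -0.07065378  0.05531747] [-1.79994817e+02  1.91685410e-03  7.33506426e+01] [-0.54737966 -0.63091479 -4.05075242] [0.02481002 0.02159176 0.01328572] 0.04300786672134763
```

View pics/c_w10b.png

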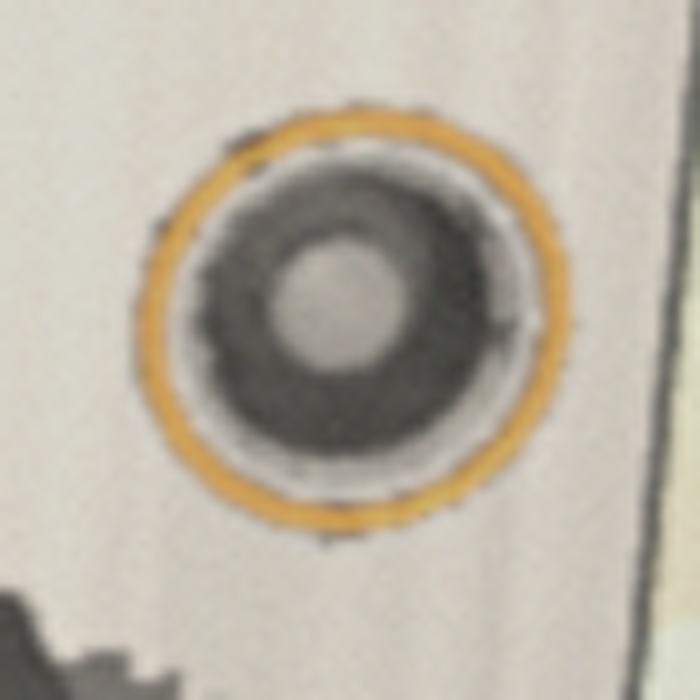

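Emit:
step_arm(
  commands=[
    {"angular":[0,0,0],"dp":[0.1,0,1],"grip":0.35},
    {"angular":[0,0,0],"dp":[0,0,1.5],"grip":0.35},
    {"angular":[0,0,0],"dp":[0,0,1.5],"grip":0.35},
    {"angular":[0,0,0],"dp":[0,0,1.5],"grip":0.35},
    {"angular":[0,0,0],"dp":[0,0,0],"grip":0.35},
  ],
)

```text
time_s: 8.98
tcp_pos: [0.5331, -0.0705, 0.0494]
tcp_rot: [-180.0, 0.0, 73.3]
force: [-0.4, 0.5, -4.1]
opening: 0.0425
```

Emit:
step_arm(
  commands=[
    {"angular":[0,0,0],"dp":[0,0,1.5],"grip":0.35},
    {"angular":[0,0,0],"dp":[0,0,1.5],"grip":0.35},
    {"angular":[0,0,0],"dp":[0,0,1.5],"grip":0.35},
    {"angular":[0,0,0],"dp":[0,0,1],"grip":0.35},
    {"angular":[0,0,0],"dp":[0,0,0.5],"grip":0.35},
    {"angular":[0,0,0],"dp":[0,0,0],"grip":0.35},
  ],
)

```text
time_s: 9.48
tcp_pos: [0.5333, -0.0705, 0.0437]
tcp_rot: [-180.0, -0.0, 73.3]
force: [-0.1, 0.1, -5.2]
opening: 0.0425
```

```bash
python3 - <<'E'
from h import *
c=cap('wrist','wrist11'); s=readout.state(); print(s['time_s'],s['tcp_pos'],s['tcp_rot'],s['force'],s['ft_torque'],s['opening'])
crop(c,370,140,440,210,10,'c_w11b')
E
```

```text
9.5333 [ 0.5333483  -0.07054622  0.04380934] [-1.79991275e+02 -4.73587250e-04  7.33465655e+01] [ 0.12853501  0.65480966 -4.62045249] [ 0.02075295 -0.0471188  -0.02659374] 0.04295134256416191
```

View pics/wrist11.png

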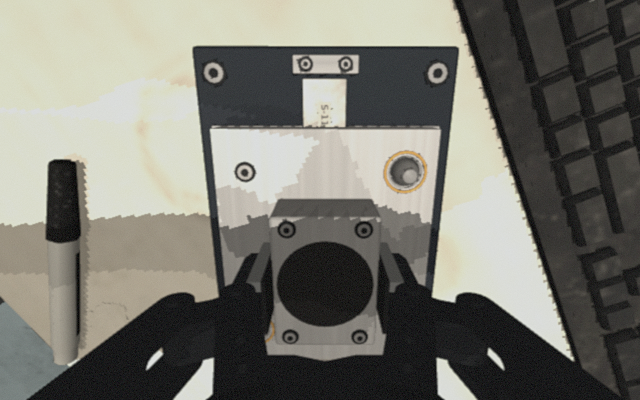

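Emit:
step_arm(
  commands=[
    {"angular":[0,0,0],"dp":[0,0,0.7],"grip":0.35},
    {"angular":[0,0,0],"dp":[0,0,0.7],"grip":0.35},
    {"angular":[0,0,0],"dp":[0,0,0.5],"grip":0.35},
    {"angular":[0,0,0],"dp":[0,0,0],"grip":0.35},
  ],
)

```text
time_s: 9.87
tcp_pos: [0.5333, -0.0705, 0.0419]
tcp_rot: [-180.0, 0.0, 73.3]
force: [-0.8, 1.2, -3.9]
opening: 0.0426
```

Emit:
step_arm(
  commands=[
    {"angular":[0,0,0],"dp":[0,0,0.4],"grip":0.35},
    {"angular":[0,0,0],"dp":[0,0,0],"grip":0.35},
    {"angular":[0,0,0],"dp":[0,0,0],"grip":0.35},
  ],
)

```text
time_s: 10.12
tcp_pos: [0.5334, -0.0706, 0.0416]
tcp_rot: [-180.0, 0.0, 73.3]
force: [0.1, 0.5, -4.1]
opening: 0.0428
```

Emit:
step_arm(
  commands=[
    {"angular":[0,0,0],"dp":[0,0,0.3],"grip":0.35},
    {"angular":[0,0,0],"dp":[0,0,0],"grip":0.35},
    {"angular":[0,0,0],"dp":[0,0,0],"grip":0.35},
  ],
)

```text
time_s: 10.37
tcp_pos: [0.5334, -0.0706, 0.0413]
tcp_rot: [180.0, 0.0, 73.3]
force: [-0.0, -0.5, -4.4]
opening: 0.043
```

Emit:
step_arm(
  commands=[
    {"angular":[0,0,0],"dp":[0,0,0.4],"grip":0.35},
    {"angular":[0,0,0],"dp":[0,0,0],"grip":0.35},
    {"angular":[0,0,0],"dp":[0,0,0],"grip":0.35},
  ],
)

```text
time_s: 10.62
tcp_pos: [0.5334, -0.0706, 0.0409]
tcp_rot: [-180.0, 0.0, 73.4]
force: [1.2, 0.1, -5.1]
opening: 0.0429
```

Emit:
step_arm(
  commands=[
    {"angular":[0,0,0],"dp":[0,0,0.4],"grip":0.35},
    {"angular":[0,0,0],"dp":[0,0,0],"grip":0.35},
    {"angular":[0,0,0],"dp":[0,0,0],"grip":0.35},
  ],
)

```text
time_s: 10.87
tcp_pos: [0.5334, -0.0706, 0.0408]
tcp_rot: [180.0, 0.0, 73.4]
force: [-1.8, 0.8, 0.3]
opening: 0.0428
```

Emit:
step_arm(
  commands=[
    {"angular":[0,0,0],"dp":[0,0,0.3],"grip":0.35},
    {"angular":[0,0,0],"dp":[0,0,0],"grip":0.35},
    {"angular":[0,0,0],"dp":[0,0,0],"grip":0.35},
  ],
)

```text
time_s: 11.12
tcp_pos: [0.5334, -0.0705, 0.0408]
tcp_rot: [180.0, 0.0, 73.4]
force: [-3.5, 0.1, 5.2]
opening: 0.0424
```

Emit:
step_arm(
  commands=[
    {"angular":[0,0,0],"dp":[0,0,0],"grip":0.55},
    {"angular":[0,0,0],"dp":[0,0,0],"grip":0.6},
    {"angular":[0,0,0],"dp":[0,0,0],"grip":0.75},
    {"angular":[0,0,0],"dp":[0,0,0],"grip":0.75},
    {"angular":[0,0,0],"dp":[0,0,0],"grip":0.75},
  ],
)

```text
time_s: 11.53
tcp_pos: [0.5336, -0.0706, 0.0402]
tcp_rot: [180.0, 0.0, 73.3]
force: [-1.0, -0.3, 0.7]
opening: 0.0642
```

Emit:
step_arm(
  commands=[
    {"angular":[0,0,0],"dp":[0,0,-10],"grip":0.85},
    {"angular":[0,0,0],"dp":[0,0,-20],"grip":0.85},
    {"angular":[0,0,0],"dp":[0,0,-30],"grip":1},
    {"angular":[0,0,0],"dp":[0,0,-40],"grip":1},
    {"angular":[0,0,0],"dp":[0,0,-40],"grip":1},
    {"angular":[0,0,0],"dp":[0,0,-20],"grip":1},
    {"angular":[0,0,0],"dp":[0,0,0],"grip":1},
    {"angular":[0,0,0],"dp":[0,0,0],"grip":1},
  ],
)

```text
time_s: 12.2
tcp_pos: [0.5345, -0.0708, 0.2022]
tcp_rot: [179.8, -0.0, 73.4]
force: [-0.5, 0.4, -0.5]
opening: 0.0854
```

```bash
python3 - <<'E'
from h import *
c=cap('wrist','wrist12'); s=readout.state(); print(s['time_s'],s['tcp_pos'],s['tcp_rot'],s['force'],s['ft_torque'],s['opening'])
cap('scene','scene12'); cap('top','top12')
crop(load('scene12'),270,150,380,240,7,'c_s12')
E
```

```text
12.25 [ 0.53332196 -0.07053954  0.20055224] [ 1.79957552e+02 -6.70853709e-04  7.33477133e+01] [0.4514215  0.33428463 0.36454253] [-0.00112975  0.00691835 -0.01756712] 0.08513078118823876
```

View pics/wrist12.png

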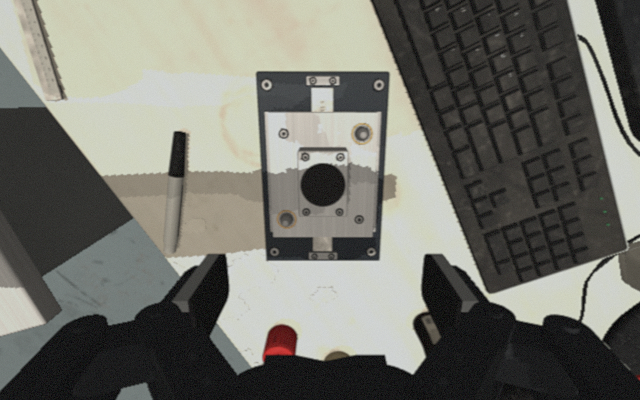

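View pics/c_s12.png

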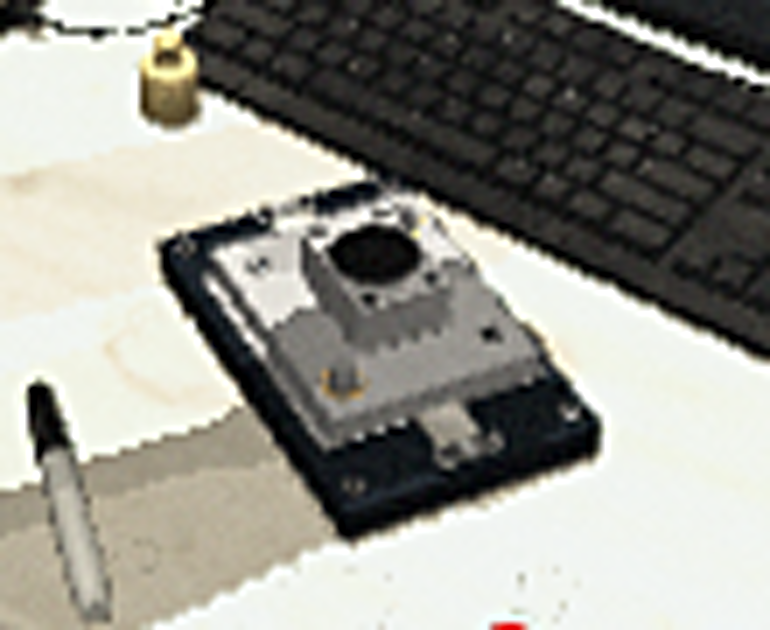

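```bash
python3 - <<'E'
from h import *
c=load('wrist12'); tcp=np.array([.5333,-.0705,.2004]); R=Rtool([180,0,73.34]); g=cv2.cvtColor(c['frame'],cv2.COLOR_RGB2GRAY)
x0,y0,x1,y1=298,160,350,210
n,l,st,ce=cv2.connectedComponentsWithStats((g[y0:y1,x0:x1]<60).astype(np.uint8)); i=1+np.argmax(st[1:,4]); b=ce[i]+[x0,y0]; p=ray(c,b,.064)[0]; print(b,st[i],p,R.inv().apply(p-tcp)*1e3)
t=load('top12'); g=cv2.cvtColor(t['frame'],cv2.COLOR_RGB2GRAY)
plan([.474,-.317,.20],127,10,start=(tcp,[180,0,73.34]))
E
```

```text
[322.48549724 184.39640884] [   3    4   44   42 1448] [ 0.53322981 -0.07080112  0.064     ] [-3.08600392e-01  1.90798942e-02  1.36400000e+02]
dist 25.353283810978017 per row; rot/row [ 0.      0.     -0.0937]
[-25.3, 1.4, 0.0] [-25.3, -1.0, 0.0] [-25.1, -3.4, 0.0] [-24.7, -5.7, 0.0] [-24.1, -8.0, 0.0] [-23.2, -10.2, 0.0] [-22.2, -12.3, 0.0] [-20.9, -14.3, 0.0] [-19.5, -16.2, 0.0] [-17.9, -18.0, 0.0]
```

Emit:
step_arm(
  commands=[
    {"angular":[0,0,-0.0937],"dp":[-25.3,1.4,0],"grip":1},
    {"angular":[0,0,-0.0937],"dp":[-25.3,-1.0,0],"grip":1},
    {"angular":[0,0,-0.0937],"dp":[-25.1,-3.4,0],"grip":1},
    {"angular":[0,0,-0.0937],"dp":[-24.7,-5.7,0],"grip":1},
    {"angular":[0,0,-0.0937],"dp":[-24.1,-8.0,0],"grip":1},
    {"angular":[0,0,-0.0937],"dp":[-23.2,-10.2,0],"grip":1},
    {"angular":[0,0,-0.0937],"dp":[-22.2,-12.3,0],"grip":1},
    {"angular":[0,0,-0.0937],"dp":[-20.9,-14.3,0],"grip":1},
    {"angular":[0,0,-0.0937],"dp":[-19.5,-16.2,0],"grip":1},
    {"angular":[0,0,-0.0937],"dp":[-17.9,-18.0,0],"grip":1},
  ],
)

```text
time_s: 13.18
tcp_pos: [0.4729, -0.3175, 0.1983]
tcp_rot: [-180.0, -0.2, 127.3]
force: [0.3, -0.5, 0.1]
opening: 0.0855
```

Emit:
step_arm(
  commands=[
    {"angular":[0,0,0],"dp":[0,0,0],"grip":1},
    {"angular":[0,0,0],"dp":[0,0,0],"grip":1},
    {"angular":[0,0,0],"dp":[0,0,0],"grip":1},
  ],
)

```text
time_s: 13.43
tcp_pos: [0.4735, -0.3162, 0.1988]
tcp_rot: [-180.0, -0.2, 127.0]
force: [0.2, 0.1, 0.1]
opening: 0.0852
```

```bash
python3 - <<'E'
from h import *
c=cap('wrist','wrist13'); s=readout.state(); print(s['time_s'],s['tcp_pos'],s['tcp_rot'],s['force'],s['opening'])
crop(c,240,80,420,260,4,'c_w13')
E
```

```text
13.4833 [ 0.47376825 -0.31588231  0.19914205] [-1.79989074e+02 -1.38813154e-01  1.27034582e+02] [-0.85821335 -0.22440911  0.73600153] 0.08525674070476627
```

View pics/wrist13.png

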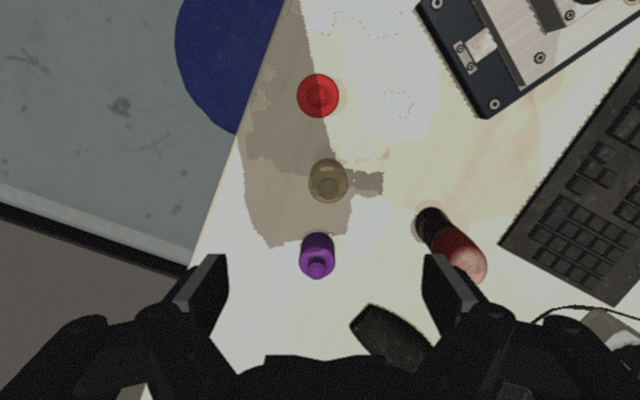

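View pics/c_w13.png

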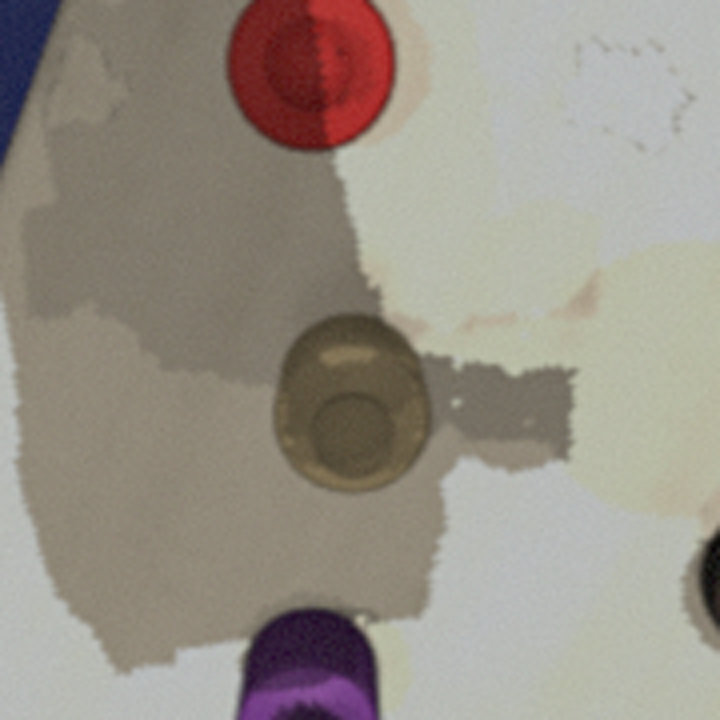

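```bash
python3 - <<'E'
from h import *
c=load('wrist13'); tcp=np.array([.4737,-.3160,.1991]); R=Rtool([180,-.14,127.03])
f=lambda x,y:(240+(x+.5)/4-.5,80+(y+.5)/4-.5)
k=ray(c,f(352,429),.060)[0]; print('knob',k, R.inv().apply(k-tcp)*1e3)
fr=ray(c,f(352,315),0)[0]; print('base far edge',fr)
l,r=ray(c,[f(276,405),f(429,405)],.035); print('width',np.linalg.norm(l-r),(l+r)/2)
u=(fr-(l+r)/2); u[2]=0; u/=np.linalg.norm(u); e=R.apply([1,0,0]); print('centre from base',fr-e*.019)
nr=ray(c,f(352,491),.035)[0]; print('from shoulder lower edge',nr+e*.019)
t=load('top0'); print('top knob',ray(t,(370+296/5-.4,120+370/5-.4),.06))
for (x,y) in ((318,95),(317,265)): print(ray(c,(x,y),.06))
E
```

```text
knob [ 0.47720476 -0.31659447  0.06      ] [ -2.92513687   2.43991736 139.09326778]
base far edge [ 0.46865693 -0.30453676  0.        ]
width 0.036697477798961556 [ 0.4779131  -0.31701285  0.035     ]
centre from base [ 4.80099325e-01 -3.19704799e-01 -4.64257119e-05]
from shoulder lower edge [ 0.47944536 -0.31918002  0.03504643]
top knob [[ 0.47789387 -0.31845293  0.06      ]]
[[ 0.42393223 -0.25928012  0.06      ]]
[[ 0.51564719 -0.38415244  0.06      ]]
```

Emit:
step_arm(
  commands=[
    {"angular":[0,0.002,0],"dp":[-4.0,2.6,20],"grip":1},
    {"angular":[0,0,0],"dp":[0,0,30],"grip":1},
    {"angular":[0,0,0],"dp":[0,0,30],"grip":1},
    {"angular":[0,0,0],"dp":[0,0,25],"grip":1},
    {"angular":[0,0,0],"dp":[0,0,15],"grip":1},
    {"angular":[0,0,0],"dp":[0,0,0],"grip":1},
    {"angular":[0,0,0],"dp":[0,0,0],"grip":1},
  ],
)

```text
time_s: 14.07
tcp_pos: [0.4782, -0.317, 0.0795]
tcp_rot: [-180.0, -0.3, 127.1]
force: [0.6, -0.6, 0.9]
opening: 0.0857
```

```bash
python3 - <<'E'
from h import *
c=cap('wrist','wrist14'); s=readout.state(); print(s['time_s'],s['tcp_pos'],s['tcp_rot'],s['force'],s['opening'])
E
```

```text
14.1167 [ 0.47905946 -0.31791288  0.08073229] [ 1.79993920e+02 -1.09796662e-01  1.27093811e+02] [0.63263664 0.6316842  0.6463672 ] 0.0854921818864801
```

View pics/wrist14.png

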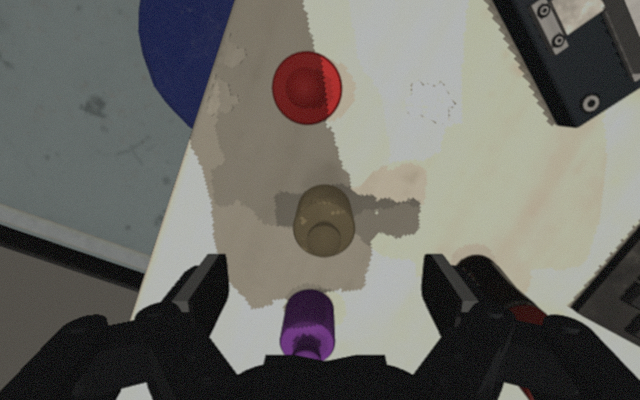

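```bash
python3 - <<'E'
from h import *
c=load('wrist14'); s=readout.state(); R=Rtool(s['tcp_rot'])
print('axis at z=.06',proj(c,s['tcp_pos']+R.apply([0,0,.0207])), 'z=0',proj(c,s['tcp_pos']+R.apply([0,0,.0807])))
t=load('top0'); print('glue cap',ray(t,(370+247/5,120+72/5),.106),'base',ray(t,(370+203/5,120+137/5),0.0))
w=load('wrist13'); print('glue base wrist13',ray(w,(430,222),0), 'cap',ray(w,(467,263),.106))
E
```

```text
axis at z=.06 [[324.43016204 241.95791262]] z=0 [[324.58459225 206.62165472]]
glue cap [[ 0.59895027 -0.29550113  0.106     ]] base [[ 5.99240742e-01 -2.97198768e-01  1.11022302e-16]]
glue base wrist13 [[ 0.60234662 -0.29299169  0.        ]] cap [[ 0.59598522 -0.29019022  0.106     ]]
```

```bash
python3 - <<'E'
from h import *
c=load('wrist14'); crop(c,280,170,370,270,7,'c_w14')
E
```

```text
(no output)
```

View pics/c_w14.png

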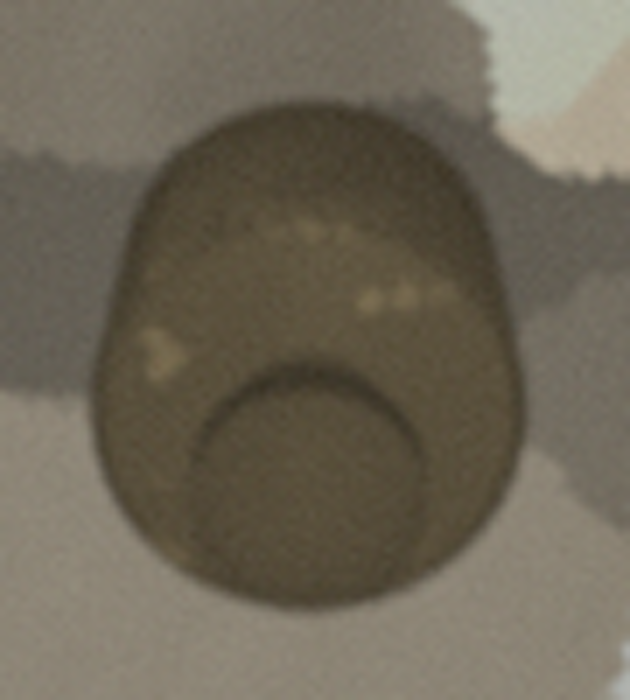

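Emit:
step_arm(
  commands=[
    {"angular":[0,0.002,0],"dp":[0,0,20],"grip":1},
    {"angular":[0,0,0],"dp":[0,0,20],"grip":1},
    {"angular":[0,0,0],"dp":[0,0,15],"grip":1},
    {"angular":[0,0,0],"dp":[0,0,10],"grip":1},
    {"angular":[0,0,0],"dp":[0,0,7],"grip":1},
    {"angular":[0,0,0],"dp":[0,0,2],"grip":0.7},
    {"angular":[0,0,0],"dp":[0,0,0],"grip":0.6},
    {"angular":[0,0,0],"dp":[0,0,0],"grip":0.52},
    {"angular":[0,0,0],"dp":[0,0,0],"grip":0.52},
  ],
)

```text
time_s: 14.87
tcp_pos: [0.4791, -0.3189, 0.0072]
tcp_rot: [180.0, -0.1, 127.0]
force: [-0.4, -0.3, -0.2]
opening: 0.0449
```

```bash
python3 - <<'E'
from h import *
c=cap('wrist','wrist15'); s=readout.state(); print(s['time_s'],s['tcp_pos'],s['tcp_rot'],s['force'],s['opening'])
E
```

```text
14.9167 [ 0.47899183 -0.31880036  0.00707146] [ 1.79981117e+02 -1.41766493e-01  1.27035677e+02] [-0.7080863  -0.10518407  0.58988756] 0.044504630426669634
```

View pics/wrist15.png

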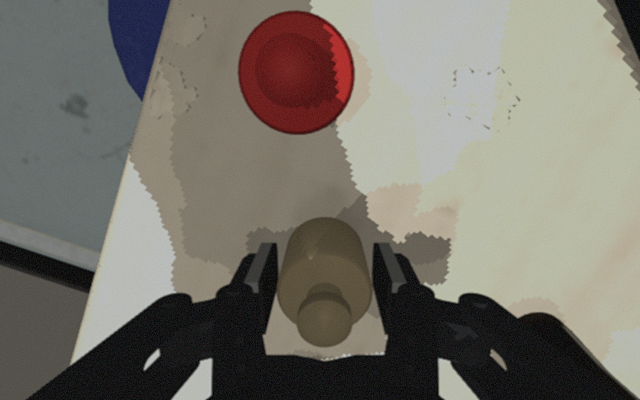

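Emit:
step_arm(
  commands=[
    {"angular":[0,0,0],"dp":[0,0,0],"grip":0.3},
    {"angular":[0,0,0],"dp":[0,0,0],"grip":0.3},
    {"angular":[0,0,0],"dp":[0,0,0],"grip":0.3},
    {"angular":[0,0,0],"dp":[0,0,0],"grip":0.3},
    {"angular":[0,0,0],"dp":[0,0,0],"grip":0.3},
  ],
  grip_force=60,
)

```text
time_s: 15.33
tcp_pos: [0.4789, -0.3189, 0.0073]
tcp_rot: [180.0, -0.1, 127.0]
force: [-1.6, -0.1, 6.4]
opening: 0.0357
```

```bash
python3 - <<'E'
from h import *
s=readout.state(); print(s['time_s'],s['tcp_pos'],s['tcp_rot'],s['force'],s['opening'])
E
```

```text
15.3333 [ 0.47887889 -0.31890792  0.00726767] [ 1.79992416e+02 -1.36069131e-01  1.27029277e+02] [-1.57034466 -0.12029474  6.35250497] 0.03571216702088944
```

Emit:
step_arm(
  commands=[
    {"angular":[0,0,0],"dp":[0,0,-5],"grip":0.3},
    {"angular":[0,0,0],"dp":[0,0,-15],"grip":0.3},
    {"angular":[0,0,0],"dp":[0,0,-25],"grip":0.3},
    {"angular":[0,0,0],"dp":[0,0,-30],"grip":0.3},
    {"angular":[0,0,0],"dp":[0,0,-30],"grip":0.3},
    {"angular":[0,0,0],"dp":[0,0,-20],"grip":0.3},
    {"angular":[0,0,0],"dp":[0,0,-10],"grip":0.3},
    {"angular":[0,0,0],"dp":[0,0,0],"grip":0.3},
    {"angular":[0,0,0],"dp":[0,0,0],"grip":0.3},
  ],
)

```text
time_s: 16.08
tcp_pos: [0.4783, -0.3184, 0.1405]
tcp_rot: [-180.0, -0.3, 127.0]
force: [-0.9, 0.4, -4.4]
opening: 0.0358
```

```bash
python3 - <<'E'
from h import *
c=cap('wrist','wrist16'); s=readout.state(); print(s['time_s'],s['tcp_pos'],s['tcp_rot'],s['force'],s['ft_torque'],s['opening'])
crop(c,250,190,400,370,4,'c_w16')
print('axis',[proj(c,s['tcp_pos']+Rtool(s['tcp_rot']).apply([0,0,z]))[0].round(1).tolist() for z in (-.053,-.028,.007)])
p=s['tcp_pos']; plan([.5332,-.0707,.135],127,8)
E
```

```text
16.1333 [ 0.47778332 -0.31794624  0.13960363] [-179.96902435   -0.37981839  127.03340289] [-0.40197138  0.97363175 -4.1231231 ] [-0.02589698  0.04856775  0.02182988] 0.035635078269614484
axis [[323.4, 328.4], [323.6, 286.5], [323.9, 248.0]]
dist 31.677798309276202 per row; rot/row [-0.0001 -0.0008  0.0001]
[20.5, 24.1, 0.7] [20.5, 24.1, 0.7] [20.5, 24.1, 0.7] [20.5, 24.1, 0.7] [20.5, 24.1, 0.6] [20.5, 24.1, 0.6] [20.5, 24.1, 0.6] [20.5, 24.1, 0.6]
```

View pics/c_w16.png

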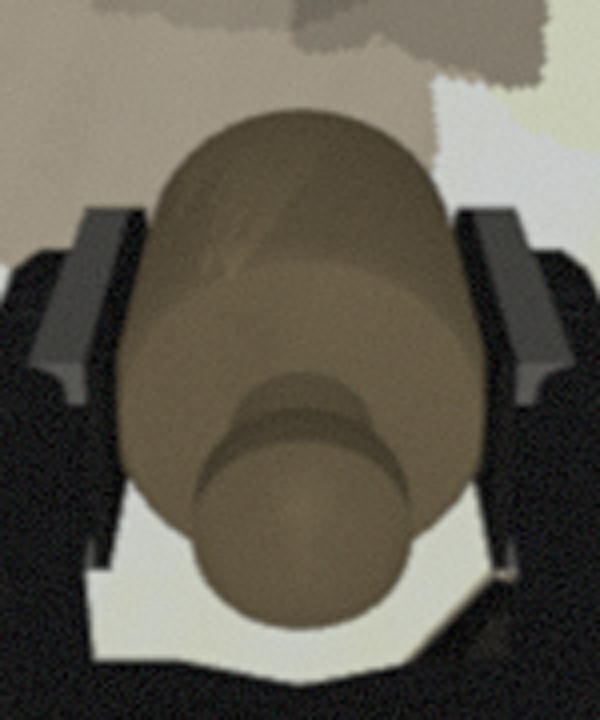

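Emit:
step_arm(
  commands=[
    {"angular":[0,-0.002,0],"dp":[10.5,12,0],"grip":0.3},
    {"angular":[0,-0.002,0],"dp":[20,23.5,0],"grip":0.3},
    {"angular":[0,0,0],"dp":[24,28,0],"grip":0.3},
    {"angular":[0,0,0],"dp":[24,28,0],"grip":0.3},
    {"angular":[0,0,0],"dp":[24,28,0],"grip":0.3},
    {"angular":[0,0,0],"dp":[24,28,0],"grip":0.3},
    {"angular":[0,0,0],"dp":[20,24,0],"grip":0.3},
    {"angular":[0,0,0],"dp":[12,15,0],"grip":0.3},
    {"angular":[0,0,0],"dp":[5,6,0],"grip":0.3},
    {"angular":[0,0,0],"dp":[0,0,0],"grip":0.3},
  ],
)

```text
time_s: 16.97
tcp_pos: [0.5329, -0.0698, 0.1397]
tcp_rot: [-179.9, -0.2, 127.2]
force: [-0.3, -0.1, -3.8]
opening: 0.0358
```

Emit:
step_arm(
  commands=[
    {"angular":[0,0,0],"dp":[0,0,0],"grip":0.3},
    {"angular":[0,0,0],"dp":[0,0,0],"grip":0.3},
    {"angular":[0,0,0],"dp":[0,0,0],"grip":0.3},
  ],
)

```text
time_s: 17.22
tcp_pos: [0.5335, -0.0735, 0.1409]
tcp_rot: [-180.0, -0.0, 126.9]
force: [0.6, 0.2, -4.2]
opening: 0.0353
```

```bash
python3 - <<'E'
from h import *
s=readout.state(); print(s['time_s'],s['tcp_pos'],s['tcp_rot'],s['force'],s['ft_torque'],s['opening'],np.abs(s['joint_velocities']).max())
plan([.5334,-.0716,.085],127,1)
E
```

```text
17.2167 [ 0.53351448 -0.07351149  0.14089861] [-1.79961414e+02 -1.43148370e-02  1.26924054e+02] [ 0.55785306  0.1537364  -4.15717656] [0.01591944 0.06203539 0.02114921] 0.03527811903373708 0.23409111587207893
dist 55.93139997596275 per row; rot/row [-0.0007 -0.0003 -0.0013]
[1.6, 1.1, 55.9]
```

Emit:
step_arm(
  commands=[
    {"angular":[0,0.001,0],"dp":[1.6,1.1,10],"grip":0.3},
    {"angular":[0,0,0],"dp":[0,0,15],"grip":0.3},
    {"angular":[0,0,0],"dp":[0,0,15],"grip":0.3},
    {"angular":[0,0,0],"dp":[0,0,10],"grip":0.3},
    {"angular":[0,0,0],"dp":[0,0,5],"grip":0.3},
    {"angular":[0,0,0],"dp":[0,0,0],"grip":0.3},
    {"angular":[0,0,0],"dp":[0,0,0],"grip":0.3},
  ],
)

```text
time_s: 17.8
tcp_pos: [0.5338, -0.0706, 0.0862]
tcp_rot: [-180.0, -0.1, 127.0]
force: [0.0, 0.9, -3.7]
opening: 0.0356
```

```bash
python3 - <<'E'
from h import *
c=cap('wrist','wrist17'); cap('scene','scene17'); cap('top','top17'); s=readout.state(); print(s['time_s'],s['tcp_pos'],s['tcp_rot'],s['force'],s['ft_torque'],s['opening'])
crop(load('scene17'),280,130,370,230,6,'c_s17')
print('pad centre proj wrist',proj(c,[.5332,-.0707,.064]))
E
```

```text
17.95 [ 0.53453866 -0.07059852  0.08705253] [1.79944415e+02 1.59777944e-02 1.27026789e+02] [-0.67262247  0.39270865 -4.40620917] [ 0.03532825 -0.01931556 -0.01489305] 0.03557608036283611
pad centre proj wrist [[323.26348322 237.38434591]]
```

View pics/wrist17.png

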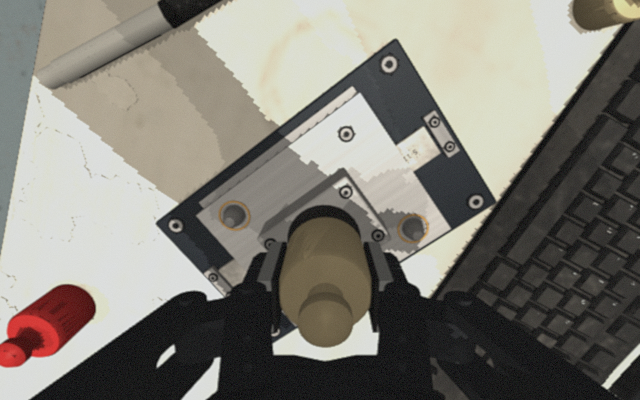

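View pics/c_s17.png

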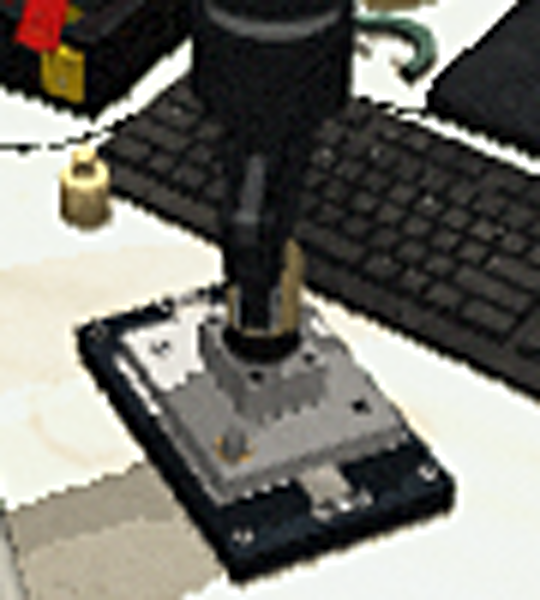

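```bash
python3 - <<'E'
from h import *
c=load('wrist17'); crop(c,260,180,390,310,6,'c_w17')
R=Rtool([180,0,127]); e=R.apply([1,0,0]); y=R.apply([0,1,0])
P=np.array([.5332,-.0707,.064])
f=lambda uv:((np.array(uv)-[260,180]+.5)*6-.5).round(0)
print('pad far edge',f(proj(c,P+.02*e)),'concentric base far edge',f(proj(c,P+[0,0,.0157]+.019*e)), 'pad L/R',f(proj(c,P-.02*y)),f(proj(c,P+.02*y)))
E
```

```text
pad far edge [[382. 137.]] concentric base far edge [[381. 209.]] pad L/R [[162. 347.]] [[602. 347.]]
```

View pics/c_w17.png

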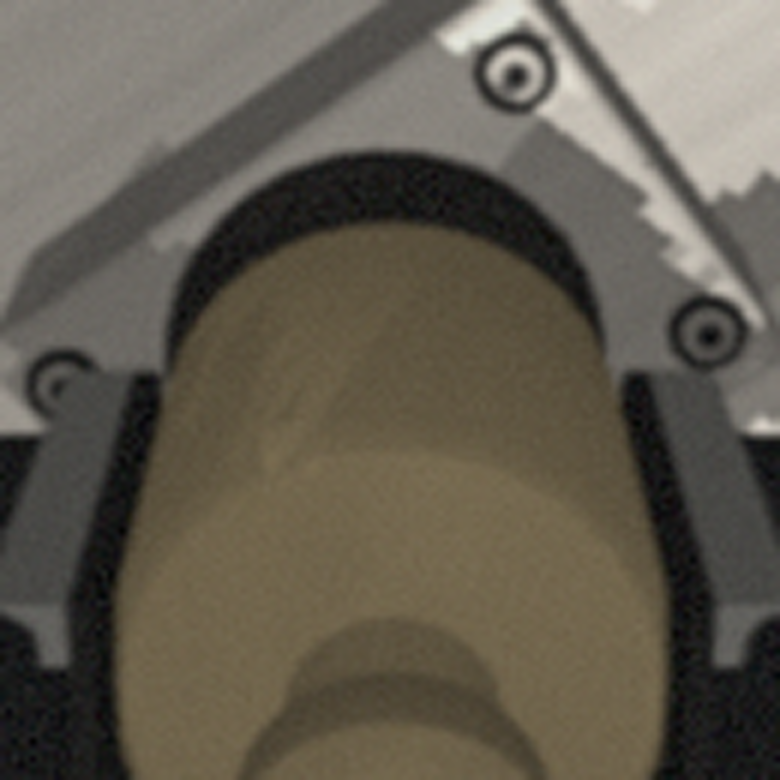

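Emit:
step_arm(
  commands=[
    {"angular":[0,0,0],"dp":[0,-0.3,3],"grip":0.3},
    {"angular":[0,0,0],"dp":[0,0,4],"grip":0.3},
    {"angular":[0,0,0],"dp":[0,0,3],"grip":0.3},
    {"angular":[0,0,0],"dp":[0,0,2],"grip":0.3},
    {"angular":[0,0,0],"dp":[0,0,1],"grip":0.3},
    {"angular":[0,0,0],"dp":[0,0,0],"grip":0.3},
    {"angular":[0,0,0],"dp":[0,0,0],"grip":0.3},
  ],
)

```text
time_s: 18.53
tcp_pos: [0.5335, -0.0705, 0.0732]
tcp_rot: [-180.0, -0.1, 127.0]
force: [-0.3, -0.2, -4.1]
opening: 0.0356
```

Emit:
step_arm(
  commands=[
    {"angular":[0,0,0],"dp":[0,0,0.5],"grip":0.3},
    {"angular":[0,0,0],"dp":[0,0,0.5],"grip":0.3},
    {"angular":[0,0,0],"dp":[0,0,0],"grip":0.3},
    {"angular":[0,0,0],"dp":[0,0,0],"grip":0.3},
  ],
)

```text
time_s: 18.87
tcp_pos: [0.5336, -0.0705, 0.0723]
tcp_rot: [180.0, -0.1, 127.0]
force: [0.5, -0.5, -4.3]
opening: 0.0357
```

Emit:
step_arm(
  commands=[
    {"angular":[0,0,0],"dp":[0,0,0.4],"grip":0.3},
    {"angular":[0,0,0],"dp":[0,0,0],"grip":0.3},
    {"angular":[0,0,0],"dp":[0,0,0],"grip":0.3},
  ],
)

```text
time_s: 19.12
tcp_pos: [0.5336, -0.0705, 0.0719]
tcp_rot: [180.0, -0.1, 127.0]
force: [0.1, -0.2, -4.7]
opening: 0.0358
```

Emit:
step_arm(
  commands=[
    {"angular":[0,0,0],"dp":[0,0,0.4],"grip":0.3},
    {"angular":[0,0,0],"dp":[0,0,0],"grip":0.3},
    {"angular":[0,0,0],"dp":[0,0,0],"grip":0.3},
  ],
)

```text
time_s: 19.37
tcp_pos: [0.5335, -0.0705, 0.0714]
tcp_rot: [-180.0, -0.1, 127.0]
force: [-0.1, -0.4, -3.3]
opening: 0.0358
```

Emit:
step_arm(
  commands=[
    {"angular":[0,0,0],"dp":[0,0,0.3],"grip":0.3},
    {"angular":[0,0,0],"dp":[0,0,0],"grip":0.3},
    {"angular":[0,0,0],"dp":[0,0,0],"grip":0.3},
  ],
)

```text
time_s: 19.62
tcp_pos: [0.5336, -0.0705, 0.0713]
tcp_rot: [180.0, -0.0, 127.0]
force: [-0.4, 0.5, -2.7]
opening: 0.0358
```

Emit:
step_arm(
  commands=[
    {"angular":[0,0,0],"dp":[0,0,0.2],"grip":0.3},
    {"angular":[0,0,0],"dp":[0,0,0],"grip":0.3},
    {"angular":[0,0,0],"dp":[0,0,0],"grip":0.3},
  ],
)

```text
time_s: 19.87
tcp_pos: [0.5337, -0.0705, 0.0713]
tcp_rot: [180.0, -0.0, 127.0]
force: [-1.5, 0.6, 1.1]
opening: 0.0357
```

Seated; release slowly.

Emit:
step_arm(
  commands=[
    {"angular":[0,0,0],"dp":[0,0,0],"grip":0.45},
    {"angular":[0,0,0],"dp":[0,0,0],"grip":0.5},
    {"angular":[0,0,0],"dp":[0,0,0],"grip":0.6},
    {"angular":[0,0,0],"dp":[0,0,0],"grip":0.75},
    {"angular":[0,0,0],"dp":[0,0,0],"grip":0.85},
    {"angular":[0,0,0],"dp":[0,0,0],"grip":0.85},
    {"angular":[0,0,0],"dp":[0,0,0],"grip":0.85},
  ],
)

```text
time_s: 20.45
tcp_pos: [0.5336, -0.0705, 0.071]
tcp_rot: [180.0, -0.1, 127.0]
force: [0.1, 0.1, 0.7]
opening: 0.0724
```

Emit:
step_arm(
  commands=[
    {"angular":[0,0,0],"dp":[0,0,-5],"grip":0.95},
    {"angular":[0,0,0],"dp":[0,0,-15],"grip":0.95},
    {"angular":[0,0,0],"dp":[0,0,-25],"grip":0.95},
    {"angular":[0,0,0],"dp":[0,0,-35],"grip":0.95},
    {"angular":[0,0,0],"dp":[0,0,-35],"grip":0.95},
    {"angular":[0,0,0],"dp":[0,0,-25],"grip":0.95},
    {"angular":[0,0,0],"dp":[0,0,-10],"grip":0.95},
    {"angular":[0,0,0],"dp":[0,0,0],"grip":0.95},
    {"angular":[0,0,0],"dp":[0,0,0],"grip":0.95},
  ],
)

```text
time_s: 21.2
tcp_pos: [0.5335, -0.0706, 0.2207]
tcp_rot: [180.0, -0.0, 127.0]
force: [-0.6, 0.2, 0.3]
opening: 0.0808
```

```bash
python3 - <<'E'
from h import *
c=cap('wrist','wrist18'); cap('scene','scene18'); cap('top','top18'); s=readout.state(); print(s['time_s'],s['tcp_pos'],s['tcp_rot'],s['force'],s['opening'])
crop(load('scene18'),270,120,380,230,5,'c_s18')
E
```

```text
21.35 [ 0.53237742 -0.07026339  0.21895051] [-179.87397315   -0.22085241  127.03325681] [-0.43726852 -0.6541852  -0.36956529] 0.08138821542790103
```

View pics/wrist18.png

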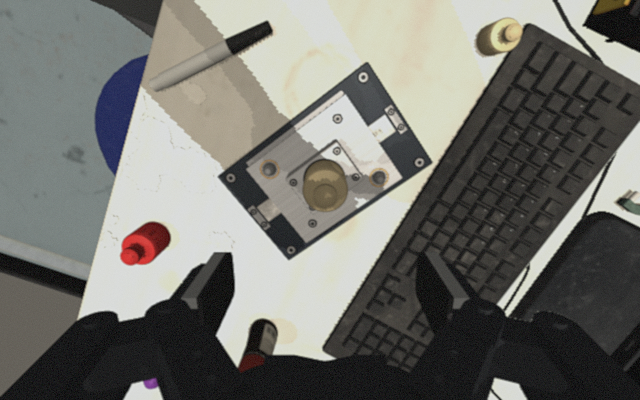

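View pics/c_s18.png

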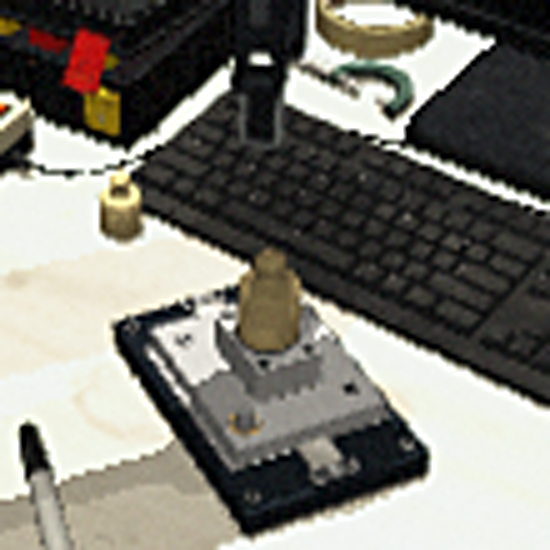

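View pics/scene18.png

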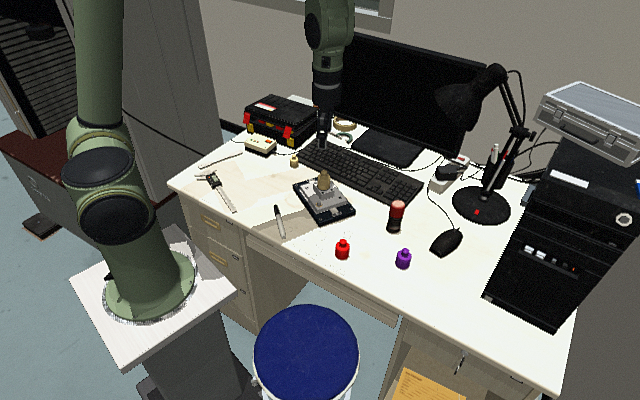

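Emit:
step_arm(
  commands=[
    {"angular":[0,0,0],"dp":[0,0,0],"grip":0.95},
    {"angular":[0,0,0],"dp":[0,0,0],"grip":0.95},
    {"angular":[0,0,0],"dp":[0,0,0],"grip":0.95},
  ],
)

```text
time_s: 21.6
tcp_pos: [0.5333, -0.0705, 0.2201]
tcp_rot: [-179.9, -0.1, 127.0]
force: [0.3, 0.0, -0.3]
opening: 0.081
```

```bash
python3 - <<'E'
from h import *
a=load('scene0');b=load('scene18'); d=np.abs(a['frame'].astype(int)-b['frame']).max(2)
for n,(x0,y0,x1,y1) in dict(small=(287,152,302,170),pen=(272,203,288,240),caliper=(205,168,238,214),glue=(386,198,408,234),red=(332,238,352,262),purple=(394,246,414,270)).items(): print(n,(d[y0:y1,x0:x1]>60).mean().round(3))
c=load('wrist18'); f=[(325,192)]
print('knob',ray(c,f,.124), 'pad est .5332,-.0707')
print(ctrl.sign_off())
E
```

```text
small 0.0
pen 0.583
caliper 0.024
glue 0.0
red 0.0
purple 0.0
knob [[ 0.53115947 -0.06669466  0.124     ]] pad est .5332,-.0707
the job is handed in; nothing more can be done
None
```

```bash
python3 - <<'E'
from h import *
a=load('scene0');b=load('scene18')
im=np.hstack([x['frame'][190:250,250:310,::-1] for x in(a,b)]); cv2.imwrite('pics/pen.png',cv2.resize(im,None,fx=6,fy=6))
E
```

```text
(no output)
```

View pics/pen.png

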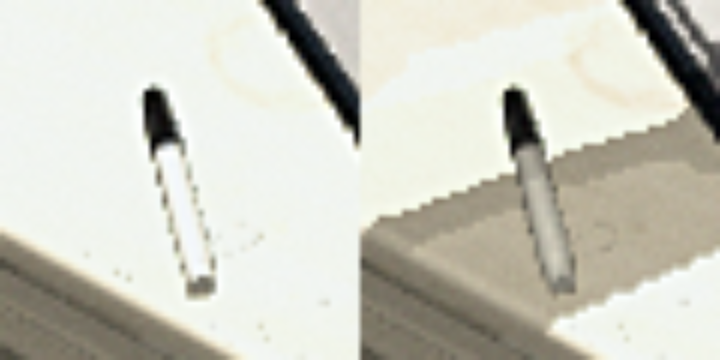

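The job is done and handed in at 21.6 s. The pressure plate is home on the coupon over both pins, and the larger brass weight stands upright on the middle of its block.

- **Plate:** I picked it up by its block and lined it up by watching one pin tip through its hole. It went down with no side force seen until it touched the coupon, about 1 mm or less from the expected height. The push at contact was about 5 N, and then I let go.
- **Weight:** I used the brass one between the red and purple look-alikes. The weight seen was within about 0.5 mm of the pad's centre just before lowering. It was set down with about 1 N of push and released slowly.
- **Last checks:** The final pictures show the plate flat, the coupon in its groove, the weight upright and the gripper clear. The small weight, glue bottle, red and purple pieces did not change between the first and last pictures, and the caliper changed hardly at all.

**Checks that disagreed:**
- **Pen:** The picture comparison flagged it, but a side-by-side crop, viewed after hand-in, shows it in the same place under the arm's shadow.
- **Weight position:** A last fix on its knob came out about 4.5 mm from the pad centre. The arm was still settling in that picture and I had picked the pixel by eye. I trust the closer view from just before lowering, but I did not re-measure.
- **Plate alignment:** The first wrist-camera estimate of the jig was about 2 mm off, and I corrected it before the pins went in.

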